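Load the otolith carousel and stop down the profile camera

ROBOT

A 6-joint arm with a two-finger parallel gripper is mounted at the origin on the work surface. World frame = base frame: x ahead of the robot, y to its left, z up, the work surface at z = 0. Lengths are in m, angles in rad, forces in N, time in s.
With the tool pointing down it reaches from about 0.25 to 0.775 m from the base axis. Payload 8.9 kg.
Tool frame: the origin (TCP) lies at the very end of the fingers, on their centre line; the grasp point (between the pads) lies behind it (r.grip_point_offset is the y of the grasp point in the tool frame, in m); y points along the fingers, x is the direction in which the jaws open and shut, and the axes are right-handed (so a half turn about y gives the same grasp; the last joint's range is limited). The gripper opens to 85 mm and grips with 20 to 120 N. Pads are 22 mm wide; open, the fingers measure 114 mm over their backs; the gripper's body (76 mm by 85 mm) begins 54 mm behind the grasp point. The pads swing forward as they close: fully open they stand 13 mm farther back than shut.
Start: joints at [1.051, 0.291, -0.153, 1.127, 0, 1.431], TCP at [0.195, 0.487, 0.231] pointing down, gripper open.
Joint ranges: [-2.52, 2.52], [-0.91, 1.74], [-1.3, 1.37], [-1.96, 2.02], [-1.52, 1.47], [-3.14, 3.14]. Speed limits (rad/s): [2.22, 2.22, 2.79, 3.14, 3.14, 3.14].

INTERFACE

Orientations are given as a unit quaternion [x, y, z, w].
In Python, from rig import r gives the robot as it stands.
- The arm moves only by the shell command python3 -m creep 'ROWS'. ROWS is JSON, a list of rows, each a list of 5 numbers: the shift along the tool's x, y, z each as a share of 20 mm, from -1 to 1, then the turn about the tool's y as a share of 5 degrees, from -1 to 1, then the closure, from -1 (fully open) to 1 (shut). A call has 1 to 5 rows; each row shifts and turns the commanded pose from where the row before left it, along the tool's axes as they then stand; what a row does not reach is not made up. A row lasts 1/12 s, in which the tool goes at most 41.7 mm and 7.16 degrees, less where a joint would pass 70% of its speed; a pose out of reach is approached as far as the arm can. A call with a number of a shift or a turn outside -1 to 1 is refused whole. A call with a gripper value outside its range is refused whole. The fingers move at their own pace and stop on an object; the grip force is fixed at half the most. Time passes only in rows, so rows that do not move let the fingers close. It gives the time, the measured TCP pose, the force and the opening at its end, in the units of the state.
- r.get_state(): the state, without advancing time (a new reading comes with each control period).
- r.capture(name): name is "side" or "top"; returns the picture (420x560x3 uint8, red, green, blue); there is no depth.
- r.camera_model(name): a dict with "camera_matrix" (3x3 intrinsics, pixels), "k1" (the pictures are not rectified: a ray, as slopes to the right and down, at radius r is drawn at 1 + k1 r^2 times it, then the intrinsics apply), "R" (3x3) and "t" (3): a world point X has camera coordinates R X + t. Camera axes: x right, y down, z forward; pixel columns grow to the right and rows downward; lengths in m; the calibration is good to about 2 mm. A picture is of the moment at which its call begins. camera_model takes no time and is no camera call.
- r.finish_job(): hands the job in, once; it reports no verdict.
The state is a dict: "clock": time; "joints": joint angles; "joint_velocities": joint speeds; "joint_torque": joint torques, N m; "tcp_pos": TCP position; "eef_rot": TCP orientation; "force": force on the tool from outside, world axes, zero at the start; "moment": the same for the moment, N m; "grip_width": finger opening in m.
Only numpy, scipy, OpenCV 4.12 (cv2) and the standard library are available. Lean on these libraries where they do the work, as an engineer would, in place of code of your own. Each camera call takes 0.05 s, during which the arm holds its last target. There are 200 camera calls.

TASK

Load the specimen carousel onto the turntable: carry it level, and turn it on the spindle until its keyway drops over the key and the disc sits fully down. Then turn the lens's narrow aperture ring until its red tab stands in line with the white mark at the top of the lens, without touching the focus ring or the fixed rings on either side of it, and last press the yellow capture button fully down once the ring is set and let it go. Leave the other things on the bench where they are.

Things in the scene. Friction and masses are not known exactly. Their poses are not given: they have to be found in the camera images.
- carousel_hub (a point): Loose specimen carousel, 0.25 kg, at first flat on the bench: black disc 120 mm across, 8 mm thick, with small white otoliths; a round knurled aluminium hub 32 mm across rises from it to 52 mm above the underside. This point: on the hub's axis, 34 mm above the underside, where to grip. z is up the axis; x points along the red stripe on the disc, which lies over the keyway.
- carousel_seat (a point): Centre of the carousel's underside, same axes as carousel_hub; it must come to coincide with spindle_seat. From below, a bore 14.4 mm across and 34 mm deep takes the spindle; the keyway, 8 mm wide and 13 mm high, opens from the bore towards +x.
- spindle_seat (a point): Turntable, fixed and held by its motor: white round housing 110 mm across with a platform 60 mm across. This point: spindle axis on top of the platform, 56 mm above the bench, z up. Steel spindle 12 mm across, 30 mm high, upper 6 mm tapered. One brass key, 6 mm wide, 10 mm high, reaches 11 mm out along this x (red line on the housing). Unless both x agree within 5 degrees the carousel rests on the key.
- lens_frame (a point): Fixed centre of the aperture ring on the lens axis, 131 mm above the bench. The lens looks 30 degrees downward, over the turntable, to the robot. x: along the lens axis, up and away to the camera; y: level; z: square to the axis, upward, leaning 30 degrees to the robot, towards the white mark. Clear beside and above. Camera top 0.2 m up, rail behind it 0.13 m.
- iris_ring (a joint): Angle of the aperture ring about lens_frame's x, rad: 0 = red tab at the white mark (along +z). Negative: the tab leans to the left (+y); turning it over to the right raises the value to 0. Range -1.4 to 0.7, stays where left, 0.06 N m. Knurled aluminium, 55 mm across, 10 mm wide (x -5 to 5), 4.5 mm proud of its neighbours. Can be gripped across its diameter along -z of lens_frame.
- iris_tab (a point): Outer end of the aperture ring's red tab, which is 6 mm wide and reaches 33 mm from the lens axis.
- lens_barrel: Fixed barrel, fixed rings and focus ring: not to be touched. Frame as lens_frame. Along x in mm: front rim 50 across, -50 to -42; focus ring 53 across, -42 to -24; barrel 41 across, -24 to 24; fixed index rings 45 across, -12 to -6 and 6 to 11; mount 32 across, 23 to 31. Behind it the camera body, 46 square, 30 to 85; bracket cheeks 30 mm either side of the axis, from 40 on.
- focus_rim (a point): A point on the rim of the black focus ring, which turns easily and must stay as it is set.
- capture_top (a point): Centre of the top of the yellow capture button, 32 mm across, on a fixed grey trigger box (100 x 70 x 40 mm), 58 mm above the bench. Pressed straight down.
- capture (a joint): Travel of the capture button, m: 0 up, 0.006 fully down, about 5 N there; springs back.
- spare_lens_mid (a point): Middle of a loose spare lens, black, 38 mm across, 48 mm high: a bystander.
- ink_jar_mid (a point): Middle (30 mm up) of a loose grey ink jar 60 mm across, 82 mm high: a bystander.
- spray_bottle: Loose blue spray bottle with a white head, 72 mm across, 197 mm high: a bystander. Origin under its base.
- lens_cap: Loose black lens cap lying open side up, 44 mm across, 10 mm high: a bystander. Origin under its base.
- tweezers: Loose steel tweezers lying along their x, 130 mm long, 8 mm high: a bystander.

How it is judged:
By the outcome, as a careful person would: the job done as asked, in the order asked, and still so for the second after the job is handed in, with the robot touching nothing.
It also fails if it takes over 72 s, if anything falls off the work surface, if the arm or the gripper's body presses on something with over 40 N, if the wrist force passes 120 N, or if a joint passes its speed limit or range.

## Working session

There is one attempt and no reset: what is moved stays moved. The work goes in short steps, Python scripts to look and compute and a shell command to move; the robot and the scene stay as the last step left them, time stands still between calls to the robot, and variables do not carry over. Pictures are saved under pics/ and viewed, about 8 in all and at most 12, crops included, and the job is handed in when it is done.

```bash
ls; mkdir -p pics; python3 - <<'E'
from rig import r
import cv2, numpy as np
np.set_printoptions(precision=4,suppress=True)
s=r.get_state()
for k,v in s.items(): print(k,np.round(v,4))
print(r.grip_point_offset)
for n in("side","top"):
    im=r.capture(n); cv2.imwrite(f"pics/{n}0.png",im[...,::-1])
    m=r.camera_model(n); print(n,m)
    R=np.array(m["R"]);print("cam pos",-R.T@np.array(m["t"]))
E
```

```text
pics
clock 0.0
joints [ 1.0507  0.2913 -0.1541  1.1267 -0.      1.4315]
joint_velocities [ 0.002  -0.0007 -0.0001  0.0001  0.0017  0.0004]
joint_torque [  0.0009 -53.7136  33.137    0.0159  -0.0002  -0.    ]
tcp_pos [0.1949 0.487  0.2307]
eef_rot [ 0.5858  0.3959 -0.3967 -0.5854]
force [-1.1515 -0.3233 -0.5518]
moment [0.0129 0.0167 0.001 ]
grip_width 0.0853
-0.0187
side {'camera_matrix': array([[537.3553,   0.    , 271.0851],
       [  0.    , 537.3553, 207.8276],
       [  0.    ,   0.    ,   1.    ]]), 'k1': -0.16105477582572125, 'R': array([[-0.998 , -0.0624, -0.0024],
       [-0.0336,  0.5689, -0.8217],
       [ 0.0526, -0.82  , -0.5699]]), 't': array([0.492 , 0.1093, 1.3508])}
cam pos [0.4236 1.0762 0.8608]
top {'camera_matrix': array([[413.4491,   0.    , 279.5885],
       [  0.    , 413.4491, 207.539 ],
       [  0.    ,   0.    ,   1.    ]]), 'k1': -0.03393761518202687, 'R': array([[-0.0175, -0.9998,  0.0003],
       [-0.9908,  0.0173, -0.134 ],
       [ 0.134 , -0.0027, -0.991 ]]), 't': array([0.0314, 0.507 , 1.3279])}
cam pos [0.3249 0.0261 1.3838]
```

View pics/side0.png

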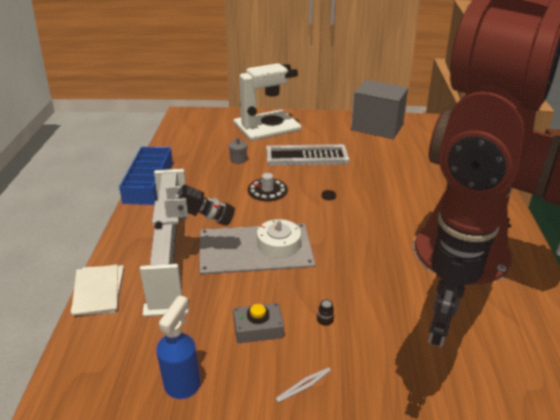

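View pics/top0.png

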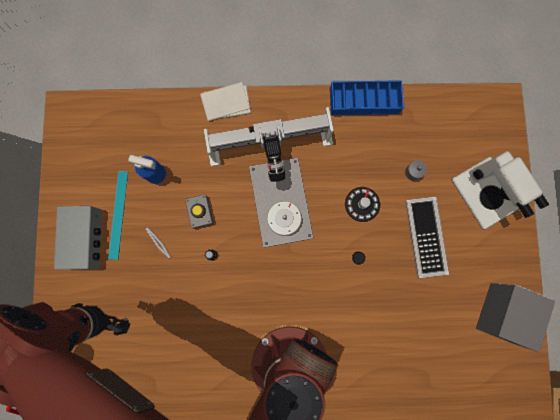

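Side view: turntable at about (279,236), carousel (268,186), lens (215,208), button (258,312). Top view: turntable (285,217), carousel (363,204), lens (275,165), button (198,211). Next I build helpers and look closer.

```bash
cat > h.py <<'E'
from rig import r
import cv2, numpy as np
from scipy.spatial.transform import Rotation as Ro
np.set_printoptions(precision=4,suppress=True)
M={n:{k:np.array(v) for k,v in r.camera_model(n).items()} for n in("side","top")}
def ray(n,u,v):
    m=M[n];K=m["camera_matrix"];k=float(m["k1"])
    d=cv2.undistortPoints(np.array([[[u,v]]],float),K,np.array([k,0,0,0.]))[0,0]
    R=m["R"];return -R.T@m["t"],R.T@np.array([d[0],d[1],1])
def plane(n,u,v,z):
    o,d=ray(n,u,v);return o+d*(z-o[2])/d[2]
def two(a,b):
    (o,d),(p,e)=ray("side",*a),ray("top",*b)
    s=np.linalg.lstsq(np.c_[d,-e],p-o,rcond=None)[0]
    A,B=o+s[0]*d,p+s[1]*e;return (A+B)/2,np.linalg.norm(A-B)
def proj(n,X):
    m=M[n];k=float(m["k1"])
    return cv2.projectPoints(np.array([X],float),cv2.Rodrigues(m["R"])[0],m["t"],m["camera_matrix"],np.array([k,0,0,0.]))[0].ravel()
def blobs(im,lo,hi,amin=3):
    h=cv2.cvtColor(im,cv2.COLOR_RGB2HSV);m=cv2.inRange(h,np.array(lo),np.array(hi))
    n,_,st,c=cv2.connectedComponentsWithStats(m)
    return [(np.round(c[i],2).tolist(),st[i].tolist()) for i in range(1,n) if st[i,4]>=amin]
def crop(im,x0,x1,y0,y1,f): return cv2.resize(im[y0:y1,x0:x1],None,fx=f,fy=f,interpolation=cv2.INTER_CUBIC)
E
python3 - <<'E'
from h import *
s=cv2.imread("pics/side0.png");t=cv2.imread("pics/top0.png")
a=crop(t,245,385,130,250,5);b=crop(s,170,310,160,260,5)
cv2.imwrite("pics/ct.png",a);cv2.imwrite("pics/cs.png",b)
for n,im in(("side",s),("top",t)):
    im=im[...,::-1].copy();print(n)
    print("yellow",blobs(im,(20,150,120),(35,255,255)))
    x0,x1,y0,y1=(170,310,160,260) if n=="side" else (245,385,130,250)
    sub=im[y0:y1,x0:x1].copy()
    for lo,hi in(((0,140,90),(5,255,255)),((170,140,90),(180,255,255))):
        print("red",[(c[0]+x0,c[1]+y0,st[4]) for c,st in blobs(sub,lo,hi,2)])
    print("white",[((c[0]+x0,c[1]+y0),st) for c,st in blobs(sub,(0,0,180),(180,60,255),2)])
E
```

```text
side
yellow [([257.36, 310.45], [250, 304, 16, 14, 174])]
red [(258.08, 185.25, 12), (216.29, 205.86, 7)]
red []
white [((268.5, 160.0), [98, 0, 2, 1, 2]), ((173.29, 176.45), [0, 10, 14, 17, 106]), ((266.9, 175.45), [93, 14, 9, 4, 31]), ((173.0, 219.0), [0, 58, 7, 3, 21]), ((278.72, 233.35), [86, 60, 45, 27, 823]), ((170.0, 227.0), [0, 65, 1, 5, 5])]
top
yellow [([196.77, 209.73], [192, 205, 10, 10, 79])]
red [(269.29, 166.86, 7), (366.56, 193.0, 16), (289.33, 205.0, 3)]
red []
white [((255.1, 134.3), [0, 0, 30, 13, 162]), ((279.0, 134.5), [33, 0, 3, 10, 10]), ((287.8, 131.27), [36, 0, 19, 7, 40]), ((331.5, 130.0), [86, 0, 2, 1, 2]), ((272.0, 132.5), [26, 2, 3, 2, 6]), ((325.52, 142.7), [78, 10, 7, 5, 23]), ((276.0, 170.5), [31, 39, 1, 4, 4]), ((357.0, 191.32999999999998), [111, 61, 3, 2, 3]), ((364.0, 190.32999999999998), [118, 60, 3, 2, 3]), ((370.0, 193.0), [124, 62, 3, 3, 3]), ((351.5, 195.5), [106, 65, 2, 2, 2]), ((364.28, 201.63), [116, 68, 9, 8, 43]), ((374.75, 198.75), [129, 68, 2, 3, 4]), ((349.0, 202.0), [104, 71, 1, 3, 3]), ((283.58, 217.8), [23, 72, 33, 33, 790]), ((376.0, 205.0), [131, 74, 1, 3, 3]), ((350.0, 208.5), [105, 78, 1, 2, 2]), ((373.5, 211.5), [128, 81, 2, 2, 2]), ((354.67, 214.32999999999998), [109, 84, 2, 2, 3]), ((361.0, 217.0), [115, 87, 3, 1, 3]), ((368.0, 216.0), [122, 86, 3, 1, 3])]
```

View pics/ct.png

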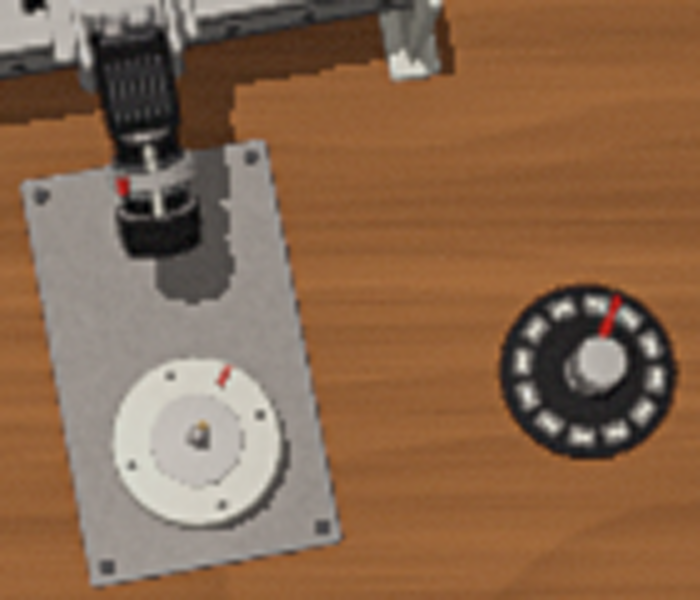

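View pics/cs.png

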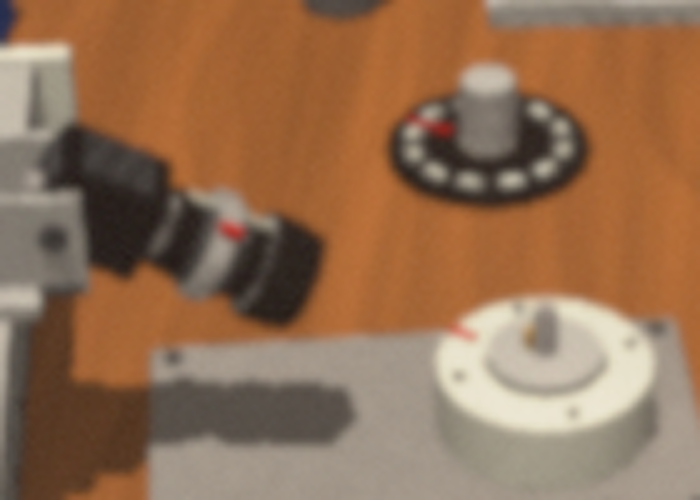

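Top crop: disc centre at about (363,204), its stripe pointing up-right at (367,193). Turntable centre is about (284,218), with its red line at (289,205). The red tab is at (269,167), left of the lens axis. The plate and lens share one axis. Now the metrics.

```bash
cat > meas.py <<'E'
from h import *
s=cv2.imread("pics/side0.png")[...,::-1].copy();t=cv2.imread("pics/top0.png")[...,::-1].copy()
def ell(im,box,lo,hi,close=5):
    x0,x1,y0,y1=box;h=cv2.cvtColor(im[y0:y1,x0:x1].copy(),cv2.COLOR_RGB2HSV)
    m=cv2.inRange(h,np.array(lo),np.array(hi));m=cv2.morphologyEx(m,cv2.MORPH_CLOSE,np.ones((close,close)))
    c=max(cv2.findContours(m,cv2.RETR_EXTERNAL,cv2.CHAIN_APPROX_NONE)[0],key=cv2.contourArea)
    e=cv2.fitEllipse(cv2.convexHull(c));return (e[0][0]+x0,e[0][1]+y0),e[1],e[2]
# disc: not-wood mask (low sat or dark)
d=ell(t,(340,390,180,230),(0,0,0),(180,255,75),7);print("disc",d, plane("top",*d[0],.008))
w=ell(t,(262,305,195,240),(0,0,170),(180,70,255),7);print("housing top",w)
tip=two((170+546/5,160+310/5),(245+201/5,130+430/5));print("spindle tip",tip)
for z in(.045,.050,.056):print(z,plane("top",*w[0],z),np.linalg.norm(plane("top",w[0][0]+w[1][0]/2,w[0][1],z)-plane("top",w[0][0]-w[1][0]/2,w[0][1],z)))
hub=two((170+488/5,160+76/5),(245+605/5,130+356/5));print("hub top",hub)
yel=two((257.36,310.45),(196.77,209.73));print("button",yel,plane("top",196.77,209.73,.058),plane("side",257.36,309.5,.058))
tab=two((216.29,205.86),(269.29,166.86));print("tab",tab)
C=[plane("top",245+x/5,130+y/5,.004) for x,y in((22,182),(265,140),(340,540),(93,585))]
far=(C[0]+C[1])/2;near=(C[2]+C[3])/2;ax=(far-near)[:2];print("plate",np.array(C)[:,:2],"axis",near[:2],far[:2],"yaw",np.degrees(np.arctan2(ax[1],ax[0])),"lateral",np.degrees(np.arctan2(*( (C[0]-C[1]+C[3]-C[2])[:2][::-1]))))
p0=plane("top",*d[0],.008);p1=plane("top",366.56,193.0,.008);v=(p1-p0);print("stripe",np.degrees(np.arctan2(v[1],v[0])),np.linalg.norm(v))
for z in(.050,.055):
    q0=plane("top",*w[0],z)
    for c in((289.33,205.0),(245+221/5,130+375/5)):
        v=plane("top",*c,z)-q0;print("key line",z,np.degrees(np.arctan2(v[1],v[0])),np.linalg.norm(v))
v=plane("side",170+462/5,160+332/5,.05)-plane("top",*w[0],.05);print("side line",np.degrees(np.arctan2(v[1],v[0])),v)
v=plane("side",258.08,185.25,.008)-p0;print("side stripe",np.degrees(np.arctan2(v[1],v[0])),v)
# lens front rim + body edges
for (a,b) in(((160-42,215),(200,215)),):
    print("focus ring mid",plane("top",245+159/5,130+213/5,.131+.0265-.033*.5))
print("yaw tool",Ro.from_quat(r.get_state()["eef_rot"]).as_matrix())
E
python3 meas.py
```

```text
disc ((362.01888275146484, 203.99544143676758), (34.15633773803711, 35.06100845336914), 139.5399627685547) [ 0.5182 -0.2553  0.008 ]
housing top ((283.6498546600342, 217.58902168273926), (32.8816032409668, 33.16312789916992), 122.67854309082031)
spindle tip (array([0.4734, 0.0052, 0.0749]), np.float64(0.0021002042781903887))
0.045 [0.4727 0.0099 0.045 ] 0.10710367555143259
0.05 [0.4722 0.0099 0.05  ] 0.10670368368714468
0.056 [0.4715 0.01   0.056 ] 0.10622369344999921
hub top (array([ 0.5205, -0.2607,  0.0473]), np.float64(0.0023585804692151375))
button (array([0.5026, 0.2913, 0.0553]), np.float64(0.0009895412937527964)) [0.5018 0.2908 0.058 ] [0.5031 0.2912 0.058 ]
tab (array([0.6178, 0.052 , 0.1494]), np.float64(5.360513279496116e-05))
plate [[ 0.6551  0.123 ]
 [ 0.6816 -0.0437]
 [ 0.4071 -0.0872]
 [ 0.38    0.0779]] axis [ 0.3936 -0.0047] [0.6684 0.0397] yaw 9.166988374057565 lateral 99.16685538749837
stripe -24.609931782946347 0.04097241558295797
key line 0.05 -25.22843639123186 0.045240182548452704
key line 0.05 -24.737336079858668 0.04506801971137407
key line 0.055 -25.228436391231874 0.04507059416749917
key line 0.055 -24.737336079858643 0.04489907670396145
side line -21.67122412578435 [ 0.0431 -0.0171  0.    ]
side stripe -19.627865157274833 [ 0.03   -0.0107  0.    ]
focus ring mid [0.6014 0.0294 0.141 ]
yaw tool [[ 0.3716 -0.0006 -0.9284]
 [ 0.9284 -0.001   0.3716]
 [-0.0012 -1.      0.0002]]
```

```bash
cat > m2.py <<'E'
from h import *
s=cv2.imread("pics/side0.png")[...,::-1].copy();t=cv2.imread("pics/top0.png")[...,::-1].copy()
def ellm(im,box,f,close=7):
    x0,x1,y0,y1=box;h=cv2.cvtColor(im[y0:y1,x0:x1].copy(),cv2.COLOR_RGB2HSV)
    m=f(h).astype(np.uint8)*255;m=cv2.morphologyEx(m,cv2.MORPH_CLOSE,np.ones((close,close)))
    c=max(cv2.findContours(m,cv2.RETR_EXTERNAL,cv2.CHAIN_APPROX_NONE)[0],key=cv2.contourArea)
    e=cv2.fitEllipse(cv2.convexHull(c));return np.array(e[0])+[x0,y0],np.array(e[1])
f=lambda h:(h[...,1]<110)|(h[...,2]<60)
d=ellm(t,(335,390,178,232),f);print("disc top",d,plane("top",*d[0],.007))
e=ellm(s,(240,296,165,206),lambda h:(h[...,1]<110)|(h[...,2]<60));print("disc+hub side",e,plane("side",*e[0],.007))
# otoliths top view: ellipse through blob centres
o=np.array([(357,191.33),(364,190.33),(370,193),(351.5,195.5),(374.75,198.75),(349,202),(376,205),(350,208.5),(373.5,211.5),(354.67,214.33),(361,217),(368,216)],np.float32)
eo=cv2.fitEllipse(o);print("otoliths",eo,plane("top",*eo[0],.009))
c5=lambda x0,y0,x,y:(x0+(x+.5)/5-.5,y0+(y+.5)/5-.5)
st=np.mean([c5(245,130,*p) for p in((170,376),(260,414),(222,505),(131,465))],0)
ss=np.mean([c5(170,160,*p) for p in((518,307),(631,342),(573,412),(459,376))],0)
print("screws",st,ss,two(ss,st))
tt=two(c5(170,160,546,308),c5(245,130,201,428));print("spindle tip",tt)
hub=two(c5(170,160,488,76),c5(245,130,605,356));print("hub",hub)
p0=plane("top",*eo[0],.008)
for n,x0,y0,a,b,z in(("top",245,130,(618,297),(604,338),.008),("side",170,160,(405,119),(452,132),.008),("top",245,130,(228,365),(218,386),.05),("side",170,160,(447,324),(476,340),.05)):
    A,B=plane(n,*c5(x0,y0,*a),z),plane(n,*c5(x0,y0,*b),z);v=A-B
    print(n,z,A[:2],B[:2],"line az",np.degrees(np.arctan2(v[1],v[0])),len(v))
    m=(A+B)/2; print("   mid from top-centre", [np.degrees(np.arctan2(*(m-q)[:2][::-1])) for q in ((p0,) if z<.02 else (two(ss,st)[0],plane("top",*st,.05)))])
E
python3 m2.py
```

```text
disc top (array([362.0857, 203.9924]), array([33.9477, 34.533 ])) [ 0.5183 -0.2557  0.007 ]
disc+hub side (array([267.2981, 186.9764]), array([27.2446, 36.4057])) [ 0.5204 -0.2596  0.007 ]
otoliths ((362.421142578125, 203.68319702148438), (26.413597106933594, 27.288663864135742), 128.21327209472656) [ 0.5191 -0.2565  0.009 ]
screws [283.75 217.6 ] [278.65 231.45] (array([0.4728, 0.0096, 0.0485]), np.float64(0.0010357989706824063))
spindle tip (array([0.4749, 0.0065, 0.0783]), np.float64(0.003344561391088139))
hub (array([ 0.5215, -0.2589,  0.0497]), np.float64(0.0023183456960778844))
top 0.008 [ 0.5691 -0.2785] [ 0.5411 -0.2678] line az -21.13570492689547 3
   mid from top-centre [np.float64(-24.650359789959634)]
side 0.008 [ 0.5713 -0.275 ] [ 0.5422 -0.2622] line az -23.70412160262452 3
   mid from top-centre [np.float64(-17.5809787850716)]
top 0.05 [ 0.521  -0.0124] [ 0.5073 -0.0056] line az -26.393668234179977 3
   mid from top-centre [np.float64(-24.16067006494563), np.float64(-23.855496455980873)]
side 0.05 [ 0.5245 -0.0151] [ 0.5088 -0.0025] line az -38.86706831579837 3
   mid from top-centre [np.float64(-22.749367374462363), np.float64(-22.477536668799488)]
```

```bash
python3 -m creep '[[-1,0,-1,0,-1],[-1,0,-1,0,-1],[-1,0,-1,0,-1],[-1,0,-1,0,-1],[-1,0,-1,0,-1]]' >/dev/null
python3 -m creep '[[-1,0,-1,0,-1],[-1,0,-1,0,-1],[-1,0,-1,0,-1],[-1,0,-1,0,-1],[-1,0,-1,0,-1]]'
python3 -m creep '[[-1,0,-1,0,-1],[-1,0,-1,0,-1],[-1,0,-1,0,-1],[-1,0,-1,0,-1],[-1,0,-1,0,-1]]' >/dev/null
python3 -m creep '[[-1,0,-1,0,-1],[-1,0,-1,0,-1],[-1,0,-1,0,-1],[-1,0,-1,0,-1],[-1,0,-1,0,-1]]' >/dev/null
python3 -m creep '[[-1,0,-1,0,-1],[-1,0,-1,0,-1],[-1,0,-1,0,-1],[-1,0,-1,0,-1],[-1,0,-1,0,-1]]'
cat > go.py <<'E'
# prints rows-needed to reach target x y z az(deg of tool x)
import sys
from h import *
s=r.get_state();R=Ro.from_quat(s["eef_rot"]).as_matrix();p=np.array(s["tcp_pos"])
az=np.degrees(np.arctan2(R[1,0],R[0,0]))
print("clock",s["clock"],"p",p,"az",az,"F",np.array(s["force"]),"w",s["grip_width"],"tilt",R[2])
if len(sys.argv)>1:
    T=np.array([float(a) for a in sys.argv[1:4]]);print("need mm (tool xyz)",R.T@(T-p)*1000,"shares",R.T@(T-p)/.02)
E
python3 go.py .5195 -.257 .09
```

```text
clock: 0.93
tcp_pos: [0.3065, 0.2261, 0.2312]
eef_rot: [-0.586, -0.396, 0.396, 0.586]
force: [0.5, -0.4, 0.6]
grip_width: 0.0851
clock: 2.18
tcp_pos: [0.4736, -0.164, 0.231]
eef_rot: [-0.585, -0.396, 0.396, 0.586]
force: [0.6, -0.0, -0.5]
grip_width: 0.0856
clock 2.1833 p [ 0.4736 -0.164   0.231 ] az 68.1711598207099 F [ 0.5924 -0.0141 -0.4692] w 0.08557060885670312 tilt [ 0.0001 -1.      0.0006]
need mm (tool xyz) [-69.3183 140.9472 -77.2753] shares [-3.4659  7.0474 -3.8638]
```

```bash
python3 -m creep '[[-0.85,1,-0.95,0,-1],[-0.85,1,-0.95,0,-1],[-0.85,1,-0.95,0,-1],[-0.85,1,-0.95,0,-1],[0,1,0,0,-1]]'
python3 -m creep '[[0,1,0,0,-1],[0,0,0,0,-1],[0,0,0,0,-1]]'
python3 - <<'E'
from h import *
t=r.capture("top");s=r.capture("side")
cv2.imwrite("pics/a.png",np.hstack([crop(t,325,405,165,240,5),crop(s,235,300,130,205,5)])[...,::-1])
E
python3 go.py .5195 -.257 .015
```

```text
clock: 2.6
tcp_pos: [0.5204, -0.258, 0.1298]
eef_rot: [0.587, 0.396, -0.396, -0.585]
force: [-1.1, 0.2, 0.2]
grip_width: 0.0852
clock: 2.85
tcp_pos: [0.5178, -0.2534, 0.1105]
eef_rot: [-0.585, -0.396, 0.397, 0.587]
force: [-0.2, 0.2, 0.7]
grip_width: 0.0852
clock 2.95 p [ 0.5193 -0.2541  0.1125] az 68.1976340369717 F [ 0.364  -0.787   0.2055] w 0.08567573668913131 tilt [-0.0003 -1.     -0.0012]
need mm (tool xyz) [-2.5464 97.4746 -1.167 ] shares [-0.1273  4.8737 -0.0583]
```

View pics/a.png

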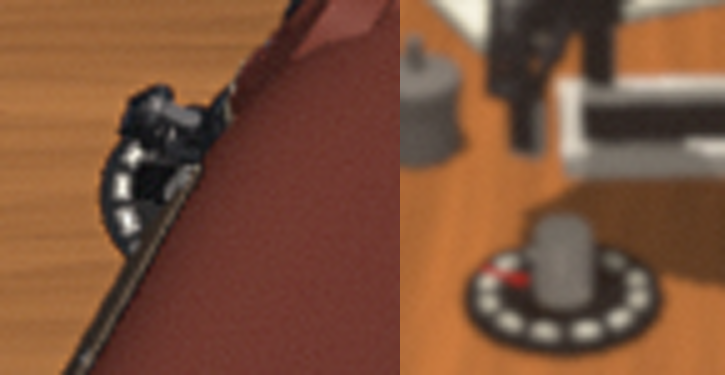

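The side view shows the fingers above the hub (hub at about (268,185)), standing clear. I'll descend and grip.

```bash
python3 -m creep '[[-0.1,1,0,0,-1],[0,1,0,0,-1],[0,1,0,0,-1],[0,0.8,0,0,-1],[0,0.6,0,0,-1]]'
python3 -m creep '[[0,0.2,0,0,-1],[0,0,0,0,-1],[0,0,0,0,-1]]'; python3 go.py .5195 -.257 .015
python3 -m creep '[[0,0,0,0,0],[0,0,0,0,0.3],[0,0,0,0,1],[0,0,0,0,1],[0,0,0,0,1]]'
python3 -m creep '[[0,0,0,0,1],[0,0,0,0,1],[0,0,0,0,1],[0,0,0,0,1],[0,0,0,0,1]]';python3 go.py
```

```text
clock: 3.37
tcp_pos: [0.5185, -0.2559, 0.0236]
eef_rot: [0.586, 0.397, -0.396, -0.585]
force: [0.2, -0.7, 0.0]
grip_width: 0.0854
clock: 3.62
tcp_pos: [0.5188, -0.2562, 0.0206]
eef_rot: [0.586, 0.397, -0.396, -0.585]
force: [0.5, -0.1, 0.5]
grip_width: 0.0855
clock 3.6167 p [ 0.5188 -0.2562  0.0206] az 68.19624443211352 F [ 0.5174 -0.135   0.5262] w 0.08550785107794072 tilt [-0.0003 -1.     -0.0017]
need mm (tool xyz) [-0.4999  5.5873 -0.9354] shares [-0.025   0.2794 -0.0468]
clock: 4.03
tcp_pos: [0.5183, -0.256, 0.0199]
eef_rot: [0.586, 0.396, -0.396, -0.585]
force: [-0.7, 1.1, 3.4]
grip_width: 0.0304
clock: 4.45
tcp_pos: [0.5183, -0.256, 0.0199]
eef_rot: [0.586, 0.396, -0.396, -0.585]
force: [-0.4, 0.8, 6.1]
grip_width: 0.0305
clock 4.45 p [ 0.5183 -0.256   0.0199] az 68.18449486495282 F [-0.4262  0.8179  6.0751] w 0.030497414715771137 tilt [-0.     -1.     -0.0007]
```

```bash
python3 -m creep '[[0,-0.5,0,0,1],[0,-1,0,0,1],[0,-1,0,0,1],[0,-1,0,0,1],[0,-1,0,0,1]]'
python3 -m creep '[[0,-1,0,0,1],[0,0,0,0,1],[0,0,0,0,1]]';python3 go.py .473 .0095 .135
python3 - <<'E'
from h import *
t=r.capture("top");s=r.capture("side")
cv2.imwrite("pics/b.png",np.hstack([crop(t,325,405,165,240,5),crop(s,235,300,120,195,5)])[...,::-1])
E
```

```text
clock: 4.87
tcp_pos: [0.5176, -0.2556, 0.1105]
eef_rot: [-0.585, -0.396, 0.396, 0.586]
force: [0.5, -0.6, -3.4]
grip_width: 0.0305
clock: 5.12
tcp_pos: [0.5185, -0.2562, 0.1303]
eef_rot: [0.586, 0.397, -0.396, -0.585]
force: [0.0, 0.2, -3.2]
grip_width: 0.0303
clock 5.1167 p [ 0.5185 -0.2562  0.1303] az 68.18220745787355 F [ 0.0019  0.1642 -3.1676] w 0.030294724596956233 tilt [-0.0004 -1.     -0.002 ]
need mm (tool xyz) [229.7466  -5.0905 141.0051] shares [11.4873 -0.2545  7.0503]
```

View pics/b.png

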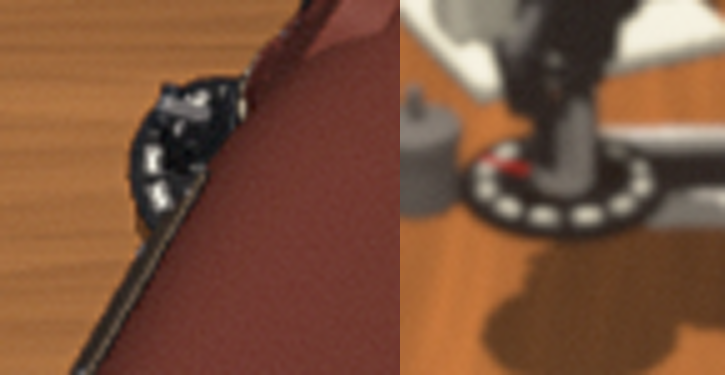

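The carousel hangs level in the grip, with its stripe at about (337/5) in the side crop, unchanged. Carrying it to the spindle.

```bash
python3 -m creep '[[0.5,0,0.3,0,1],[1,0,0.6,0,1],[1,0,0.6,0,1],[1,0,0.6,0,1],[1,0,0.6,0,1]]' >/dev/null
python3 -m creep '[[1,0,0.6,0,1],[1,0,0.6,0,1],[1,0,0.6,0,1],[1,0,0.6,0,1],[1,0,0.6,0,1]]'
python3 -m creep '[[1,0,0.6,0,1],[0.8,0,0.6,0,1],[0.2,0,0.15,0,1],[0,0,0,0,1],[0,0,0,0,1]]';python3 go.py .473 .0095 .115
python3 - <<'E'
from h import *
t=r.capture("top");s=r.capture("side")
cv2.imwrite("pics/st.png",t[...,::-1]);cv2.imwrite("pics/ss.png",s[...,::-1])
cv2.imwrite("pics/c.png",np.hstack([crop(t,245,325,175,255,5),crop(s,235,315,170,250,5)])[...,::-1])
E
```

```text
clock: 6.05
tcp_pos: [0.4812, -0.0353, 0.1282]
eef_rot: [-0.585, -0.396, 0.397, 0.586]
force: [0.7, 0.7, -3.0]
grip_width: 0.0303
clock: 6.47
tcp_pos: [0.4721, 0.0102, 0.1288]
eef_rot: [-0.585, -0.396, 0.397, 0.586]
force: [0.8, -1.1, -2.8]
grip_width: 0.0302
clock 6.4667 p [0.4721 0.0102 0.1288] az 68.22925115890457 F [ 0.7824 -1.0636 -2.8437] w 0.03017037244424793 tilt [-0.0005 -1.      0.0008]
need mm (tool xyz) [-0.2986 13.8047 -1.068 ] shares [-0.0149  0.6902 -0.0534]
```

View pics/c.png

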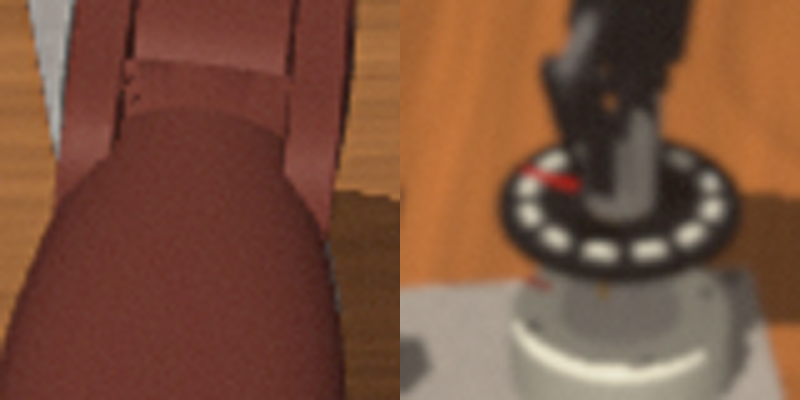

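```bash
python3 - <<'E'
from h import *
c5=lambda x0,y0,x,y:(x0+(x+.5)/5-.5,y0+(y+.5)/5-.5)
o=[c5(235,170,x-400,y) for x,y in((554,163),(527,190),(528,213),(554,242),(600,251),(650,249),(691,233),(712,208),(709,183),(681,160))]
z=.1288-.0199+.008
P=np.array([plane("side",*p,z) for p in o])[:,:2]
A=np.c_[2*P,np.ones(len(P))];c=np.linalg.lstsq(A,(P**2).sum(1),rcond=None)[0];rad=np.sqrt(c[2]+c[:2]@c[:2])
print("disc centre",c[:2],"R",rad,"az",np.degrees(np.arctan2(*(P-c[:2]).T[::-1])))
for e in((527,171),(577,187)):
    q=plane("side",*c5(235,170,e[0]-400,e[1]),z)[:2];v=q-c[:2];print("stripe",q,np.degrees(np.arctan2(v[1],v[0])),np.linalg.norm(v))
ss=[c5(170,160,*p) for p in((518,307),(631,342),(573,412),(459,376))]
for z in(.0485,.052):
  Q=np.array([plane("side",*p,z) for p in ss])[:,:2];print("screw centre side",Q.mean(0),np.linalg.norm(Q-Q.mean(0),axis=1), "az",np.degrees(np.arctan2(*(Q-Q.mean(0)).T[::-1])))
# initial carousel, side, otoliths: crop cs
o0=[c5(170,160,x,y) for x,y in((428,114),(409,142),(424,168),(468,181),(512,181),(550,168),(571,147),(562,124),(539,109))]
P=np.array([plane("side",*p,.008) for p in o0])[:,:2]
A=np.c_[2*P,np.ones(len(P))];c=np.linalg.lstsq(A,(P**2).sum(1),rcond=None)[0];print("initial side centre",c[:2],np.sqrt(c[2]+c[:2]@c[:2]))
E
```

```text
disc centre [0.4744 0.0109] R 0.04520708569497521 az [ -40.5637   -5.751    19.0365   52.7735   81.4463  112.4738  143.2953
  173.1874 -160.0361 -129.7001]
stripe [ 0.5206 -0.01  ] -24.307851012802217 0.05067772153495521
stripe [0.4952 0.0024] -22.27664443653589 0.022455105948701887
screw centre side [0.4734 0.0088] [0.0457 0.0454 0.0449 0.0451] az [ -69.27   -159.0498  110.3879   21.8737]
screw centre side [0.4732 0.0134] [0.0455 0.0452 0.0447 0.0449] az [ -69.27   -159.0498  110.3879   21.8737]
initial side centre [ 0.5198 -0.2547] 0.04677592023457809
```

```bash
python3 -m creep '[[0,0.6,0.03,0,1],[0,0.3,0,0,1],[0,0.1,0,0,1],[0,0,0,0,1]]'
python3 -m creep '[[0,0.15,0,0,1],[0,0.15,0,0,1],[0,0,0,0,1]]'
python3 -m creep '[[0,0.15,0,0,1],[0,0.15,0,0,1],[0,0,0,0,1]]';python3 go.py .473 .0095 .076
```

```text
clock: 6.9
tcp_pos: [0.4716, 0.0099, 0.1087]
eef_rot: [-0.585, -0.396, 0.396, 0.586]
force: [-1.0, 0.2, -3.1]
grip_width: 0.0305
clock: 7.15
tcp_pos: [0.4719, 0.0102, 0.103]
eef_rot: [-0.586, -0.396, 0.396, 0.586]
force: [0.2, 0.6, -3.4]
grip_width: 0.0304
clock: 7.4
tcp_pos: [0.4717, 0.0104, 0.0968]
eef_rot: [-0.585, -0.396, 0.397, 0.586]
force: [-0.2, 0.1, -2.4]
grip_width: 0.0307
clock 7.4 p [0.4717 0.0104 0.0968] az 68.18911458423769 F [-0.1924  0.1496 -2.4433] w 0.03067649409799332 tilt [-0.0001 -1.      0.0006]
need mm (tool xyz) [-0.3342 20.8033 -1.517 ] shares [-0.0167  1.0402 -0.0758]
```

```bash
python3 -m creep '[[0,0.15,0,0,1],[0,0.15,0,0,1],[0,0,0,0,1]]'
python3 -m creep '[[0,0.1,0,0,1],[0,0.1,0,0,1],[0,0.1,0,0,1],[0,0,0,0,1]]'
python3 -m creep '[[0,0.05,0,0,1],[0,0.05,0,0,1],[0,0,0,0,1]]';python3 go.py .473 .0095 .076
```

```text
clock: 7.65
tcp_pos: [0.4717, 0.0103, 0.0907]
eef_rot: [-0.585, -0.396, 0.397, 0.586]
force: [-0.6, -0.0, -3.0]
grip_width: 0.0304
clock: 7.98
tcp_pos: [0.4718, 0.0103, 0.0849]
eef_rot: [-0.585, -0.396, 0.396, 0.586]
force: [-0.4, 0.5, -2.1]
grip_width: 0.0305
clock: 8.23
tcp_pos: [0.472, 0.0103, 0.0832]
eef_rot: [-0.586, -0.396, 0.396, 0.586]
force: [0.0, 0.0, -3.8]
grip_width: 0.0302
clock 8.2333 p [0.472  0.0103 0.0832] az 68.18164766995825 F [ 0.0455  0.0498 -3.7654] w 0.030207609422006194 tilt [-0.     -1.      0.0001]
need mm (tool xyz) [-0.3604  7.1852 -1.2362] shares [-0.018   0.3593 -0.0618]
```

Already 2.7 mm below the key's top with no contact force, so the keyway is engaged. Going on down.

```bash
python3 -m creep '[[0,0.1,0,0,1],[0,0.1,0,0,1],[0,0,0,0,1]]'
python3 -m creep '[[0,0.05,0,0,1],[0,0.05,0,0,1],[0,0,0,0,1]]'
python3 -m creep '[[0,0.05,0,0,1],[0,0,0,0,1],[0,0,0,0,1]]'; python3 go.py .473 .0095 .076
```

```text
clock: 8.48
tcp_pos: [0.4718, 0.0103, 0.0789]
eef_rot: [-0.585, -0.396, 0.396, 0.586]
force: [0.4, -0.1, -2.8]
grip_width: 0.0302
clock: 8.73
tcp_pos: [0.4719, 0.0103, 0.0771]
eef_rot: [-0.586, -0.396, 0.396, 0.586]
force: [-0.4, -0.4, -3.1]
grip_width: 0.0305
clock: 8.98
tcp_pos: [0.472, 0.0103, 0.0763]
eef_rot: [-0.586, -0.396, 0.396, 0.586]
force: [-0.5, -0.0, -2.2]
grip_width: 0.0304
clock 8.9833 p [0.472  0.0103 0.0763] az 68.18304468082236 F [-0.5014 -0.0082 -2.1541] w 0.030366602729754187 tilt [-0.     -1.      0.0001]
need mm (tool xyz) [-0.3801  0.2777 -1.24  ] shares [-0.019   0.0139 -0.062 ]
```

```bash
python3 -m creep '[[0,0.05,0,0,1],[0,0.03,0,0,1],[0,0,0,0,1],[0,0,0,0,1]]';python3 go.py
python3 -m creep '[[0,0,0,0,0.3],[0,0,0,0,0],[0,0,0,0,-0.5],[0,0,0,0,-1],[0,0,0,0,-1]]'
python3 -m creep '[[0,0,0,0,-1],[0,0,0,0,-1],[0,0,0,0,-1]]';python3 go.py
python3 -m creep '[[0,-0.5,0,0,-1],[0,-1,0,0,-1],[0,-1,0,0,-1],[0,-1,0,0,-1],[0,-1,0,0,-1]]'
python3 -m creep '[[0,-1,0,0,-1],[0,-1,0,0,-1],[0,0,0,0,-1]]'
python3 -m creep '[[1,-0.5,0.6,0,-1],[1,0,0.6,0,-1],[1,0,0.6,0,-1],[1,0,0.6,0,-1],[1,0,0.6,0,-1]]'
python3 -m creep '[[1,0,0.6,0,-1],[1,0,0.6,0,-1],[1,0,0.6,0,-1],[0,0,0,0,-1],[0,0,0,0,-1]]'
python3 - <<'E'
from h import *
t=r.capture("top");s=r.capture("side")
cv2.imwrite("pics/t2.png",t[...,::-1]);cv2.imwrite("pics/s2.png",s[...,::-1])
cv2.imwrite("pics/d.png",np.hstack([crop(t,245,325,135,240,5),crop(s,180,260+50,160,265,5)])[...,::-1][:,:790])
E
python3 go.py .63 .09 .25
```

```text
clock: 9.32
tcp_pos: [0.4722, 0.0103, 0.0758]
eef_rot: [0.586, 0.397, -0.396, -0.585]
force: [-6.1, -0.4, 16.0]
grip_width: 0.0304
clock 9.3167 p [0.4722 0.0103 0.0758] az 68.18633647767034 F [-6.056  -0.4375 16.0115] w 0.030376534908503918 tilt [ 0.0001 -1.     -0.0008]
clock: 9.73
tcp_pos: [0.4721, 0.0103, 0.0747]
eef_rot: [0.586, 0.396, -0.396, -0.586]
force: [-1.0, 0.1, 0.2]
grip_width: 0.0769
clock: 9.98
tcp_pos: [0.472, 0.0103, 0.0746]
eef_rot: [-0.586, -0.396, 0.396, 0.586]
force: [-0.5, 0.1, -0.5]
grip_width: 0.0853
clock 9.9833 p [0.472  0.0103 0.0746] az 68.17995692617447 F [-0.5157  0.0871 -0.5449] w 0.08525510633600825 tilt [-0.     -1.      0.0002]
clock: 10.4
tcp_pos: [0.4718, 0.0103, 0.1656]
eef_rot: [-0.586, -0.396, 0.396, 0.586]
force: [0.0, -0.8, 0.5]
grip_width: 0.0853
clock: 10.65
tcp_pos: [0.474, 0.0101, 0.2081]
eef_rot: [0.587, 0.398, -0.395, -0.584]
force: [0.4, -0.6, 0.5]
grip_width: 0.0856
clock: 11.07
tcp_pos: [0.453, 0.1264, 0.2142]
eef_rot: [-0.586, -0.396, 0.396, 0.586]
force: [0.3, 0.1, 0.4]
grip_width: 0.0854
clock: 11.48
tcp_pos: [0.4419, 0.1952, 0.2141]
eef_rot: [-0.585, -0.397, 0.397, 0.585]
force: [0.5, -0.1, 0.2]
grip_width: 0.0854
clock 11.5833 p [0.4422 0.1941 0.2143] az 68.18993685580753 F [-0.0499  0.4809  0.5352] w 0.08510406739232494 tilt [-0.0006 -1.      0.0003]
need mm (tool xyz) [ -26.9039  -35.7362 -212.9876] shares [ -1.3452  -1.7868 -10.6494]
```

View pics/d.png

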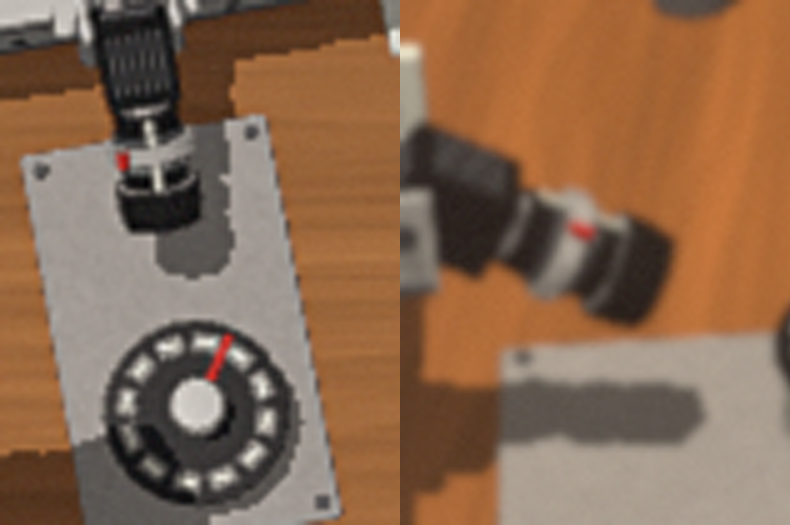

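The top crop shows the carousel flat and round on the turntable, stripe along the key line. The tab is at crop (123,161), image (269.3,166.9), with white lines along the lens top at crop (150,130) and (157,175). Next I compute the lens geometry.

```bash
cat > lens.py <<'E'
from h import *
psi=np.radians(9.17);c,s=np.cos(psi),np.sin(psi)
X=np.array([.866*c,.866*s,.5]);Y=np.array([-s,c,0]);Z=np.array([-.5*c,-.5*s,.866])
L=np.array([.632,.0335,.131])
def W(x,y,z):return L+(x*X+y*Y+z*Z)/1000
E
python3 - <<'E'
from lens import *
for n,f in(("top",lambda p:((p-[245,135])*5+2)),("side",lambda p:((p-[180,160])*5+[402,2]))):
    print(n)
    for lab,q in(("mark-9",(-9,0,22.5)),("mark8",(8.5,0,22.5)),("ringtop",(0,0,27.5)),("focus front top",(-50,0,25)),("rim L",(-46,25,0)),("rim R",(-46,-25,0)),("ring L",(0,27.5,0)),("ring R",(0,-27.5,0)),("bodyTL",(84,23,23)),("bodyTR",(84,-23,23)),("bodyfTL",(30,23,23)),("bodyfTR",(30,-23,23))):
        print(lab,np.round(f(proj(n,W(*q)))))
    for a in(-.6,-.7,-.8,-.9):print("tab",a,np.round(f(proj(n,W(0,-30*np.sin(a),30*np.cos(a))))))
E
```

```text
top
mark-9 [159. 169.]
mark8 [154. 142.]
ringtop [157. 158.]
focus front top [170. 233.]
rim L [126. 222.]
rim R [204. 208.]
ring L [110. 153.]
ring R [197. 138.]
bodyTL [97. 28.]
bodyTR [173.  15.]
bodyfTL [112. 115.]
bodyfTR [186. 102.]
tab -0.6 [130. 161.]
tab -0.7 [126. 161.]
tab -0.8 [122. 161.]
tab -0.9 [118. 160.]
side
mark-9 [600. 212.]
mark8 [567. 198.]
ringtop [588. 197.]
focus front top [679. 239.]
rim L [649. 305.]
rim R [646. 245.]
ring L [563. 273.]
ring R [562. 208.]
bodyTL [420. 165.]
bodyTR [424. 112.]
bodyfTL [526. 208.]
bodyfTR [527. 154.]
tab -0.6 [586. 221.]
tab -0.7 [584. 227.]
tab -0.8 [582. 233.]
tab -0.9 [580. 239.]
```

```bash
sed -i 's/L=np.array.*/L=np.array([.632,.0343,.131])/' lens.py
python3 -m creep '[[0,0,0,-1,1],[0,0,0,-1,1],[0,0,0,-1,1],[0,0,0,-1,1],[0,0,0,-1,1]]'
python3 -m creep '[[0,0,0,-1,1],[0,0,0,-0.2,1],[0,0,0,0,1],[0,0,0,0,1]]'
cat > lg.py <<'E'
# where is the TCP in lens terms; mm to reach lens-y Y, tip level z (h offset -7), in shares
import sys
from lens import *
P=[];
s=r.get_state();R=Ro.from_quat(s["eef_rot"]).as_matrix();p=np.array(s["tcp_pos"]);H=np.array([c,s_,0]) if 0 else np.array([np.cos(psi),np.sin(psi),0])
print("clock",s["clock"],"az",np.degrees(np.arctan2(R[1,0],R[0,0])),"F",np.array(s["force"]),"w",s["grip_width"])
q=p+.007*H-L;print("lens xyz of pad ref (mm)",np.array([q@X,q@Y,q@Z])*1000)
for a in sys.argv[1:]:
    y,z=map(float,a.split(","));T=W(0,y,z)-.007*H;print(a,"T",T,"shares",R.T@(T-p)/.02)
E
python3 lg.py 62,60 62,16 40,16
```

```text
clock: 12.0
tcp_pos: [0.4426, 0.1934, 0.2146]
eef_rot: [-0.485, -0.514, 0.514, 0.485]
force: [0.8, -0.0, -0.5]
grip_width: 0.0254
clock: 12.33
tcp_pos: [0.4425, 0.194, 0.2147]
eef_rot: [-0.459, -0.538, 0.538, 0.459]
force: [0.5, -0.5, -0.7]
grip_width: 0.0001
clock 12.3333 az 98.98072169486116 F [ 0.4531 -0.5203 -0.6553] w 0.0001068009411799659
lens xyz of pad ref (mm) [-92.0525 187.8164 149.7485]
62,60 T [0.5856 0.0896 0.183 ] shares [-6.2701  1.5856 -6.2507]
62,16 T [0.6073 0.0931 0.1449] shares [-6.2662  3.4908 -7.3507]
40,16 T [0.6108 0.0714 0.1449] shares [-7.3662  3.4909 -7.3543]
```

```bash
python3 -m creep '[[-0.9,0,-1,0,1],[-0.9,0,-1,0,1],[-0.9,0,-1,0,1],[-0.9,0,-1,0,1],[-0.9,0,-1,0,1]]'
python3 -m creep '[[-0.9,0.5,-1,0,1],[-0.8,1,-1,0,1],[0,1,-0.35,0,1],[0,1,0,0,1],[0,0,0,0,1]]'
python3 -m creep '[[0,0,0,0,1],[0,0,0,0,1]]'; python3 lg.py 62,16 45,16
```

```text
clock: 12.75
tcp_pos: [0.5565, 0.1206, 0.2147]
eef_rot: [0.459, 0.538, -0.538, -0.459]
force: [0.4, 1.2, 0.8]
grip_width: 0.0
clock: 13.17
tcp_pos: [0.6052, 0.0948, 0.1404]
eef_rot: [-0.458, -0.536, 0.539, 0.461]
force: [-1.6, 0.3, -0.7]
grip_width: -0.0002
clock: 13.33
tcp_pos: [0.6075, 0.0956, 0.1458]
eef_rot: [0.459, 0.538, -0.538, -0.458]
force: [0.1, 0.7, 0.5]
grip_width: 0.0001
clock 13.3333 az 99.13682322662383 F [0.1473 0.7481 0.5001] w 0.00011520418930680538
lens xyz of pad ref (mm) [ 1.0025 64.4307 16.5385]
62,16 T [0.6073 0.0931 0.1449] shares [-0.1215  0.0484  0.0299]
45,16 T [0.61   0.0763 0.1449] shares [-0.9715  0.0485  0.0294]
```

```bash
python3 -m creep '[[-0.5,0,0,0,1],[-0.5,0,0,0,1],[0,0,0,0,1],[0,0,0,0,1]]'; python3 lg.py 40,16
python3 - <<'E'
from h import *
t=r.capture("top");s=r.capture("side")
cv2.imwrite("pics/e.png",np.hstack([crop(t,245,305,130,200,6),crop(s,190,250,165,235,6)])[...,::-1])
E
```

```text
clock: 13.67
tcp_pos: [0.6109, 0.0749, 0.1455]
eef_rot: [0.459, 0.538, -0.538, -0.458]
force: [0.4, 0.0, -0.8]
grip_width: 0.0003
clock 13.6667 az 99.09781878413204 F [ 0.4302  0.0474 -0.8079] w 0.0002955451824604346
lens xyz of pad ref (mm) [ 0.864  43.4597 16.1885]
40,16 T [0.6108 0.0714 0.1449] shares [-0.173   0.0298  0.0325]
```

View pics/e.png

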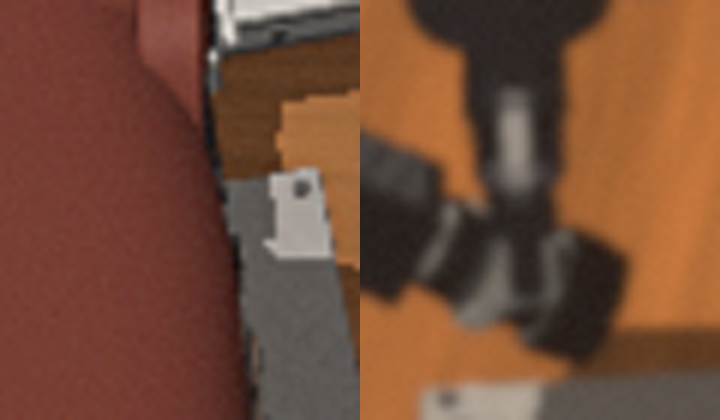

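Top view is blocked by the arm. The side view shows the finger just left of the tab at the ring, clear of the focus ring. Pushing along the arc.

```bash
python3 -m creep '[[-0.13,-0.08,0.05,0,1],[-0.13,-0.08,0.05,0,1],[0,0,0,0,1]]'
python3 -m creep '[[-0.13,-0.08,0.05,0,1],[-0.13,-0.09,0.05,0,1],[0,0,0,0,1]]'; python3 lg.py 25.5,28.5
python3 -m creep '[[-0.13,-0.065,0.04,0,1],[-0.12,-0.065,0.04,0,1],[-0.12,-0.065,0.04,0,1],[0,0,0,0,1]]'; python3 lg.py 25.5,28.5
```

```text
clock: 14.02
tcp_pos: [0.6094, 0.07, 0.1483]
eef_rot: [0.459, 0.538, -0.538, -0.458]
force: [0.6, 0.1, -0.0]
grip_width: 0.0003
clock: 14.27
tcp_pos: [0.6083, 0.0644, 0.1517]
eef_rot: [0.459, 0.538, -0.538, -0.458]
force: [-0.1, -0.0, -0.1]
grip_width: -0.0003
clock 14.2667 az 99.1660673915476 F [-0.0585 -0.0289 -0.0501] w -0.00030975638269455243
lens xyz of pad ref (mm) [ 0.3005 33.5283 23.7442]
25.5,28.5 T [0.607  0.0561 0.1557] shares [-0.4015 -0.1983  0.1318]
clock: 14.6
tcp_pos: [0.6071, 0.0567, 0.1555]
eef_rot: [0.459, 0.538, -0.538, -0.458]
force: [-0.0, -0.2, 0.3]
grip_width: 0.0
clock 14.6 az 99.1598019563397 F [-0.0437 -0.2353  0.2501] w 8.508762210890912e-06
lens xyz of pad ref (mm) [ 0.1447 26.0692 28.2435]
25.5,28.5 T [0.607  0.0561 0.1557] shares [-0.0285 -0.0074  0.0126]
```

```bash
cat > tab.py <<'E'
from lens import *
from scipy.optimize import minimize_scalar
for n in("side","top"):
    im=r.capture(n);x0,x1,y0,y1=(195,245,180,230) if n=="side" else (255,295,145,185)
    for c_,st in blobs(im[y0:y1,x0:x1].copy(),(0,120,70),(6,255,255),2):
        u=np.array(c_)+[x0,y0];f=lambda a:np.linalg.norm(proj(n,W(0,-30*np.sin(a),30*np.cos(a)))-u)
        o=minimize_scalar(f,bounds=(-1.4,.7),method="bounded");print(n,u,st[4],"angle",o.x,"resid px",o.fun)
E
python3 tab.py
```

```text
top [271.43 165.07] 1350 angle -0.45770072501323694 resid px 1.7613471383598958
```

```bash
python3 -m creep '[[0.1,-0.5,0.1,0,1],[0.1,-1,0,0,1],[0,-1,0,0,1],[0,-0.5,0,0,1],[0,0,0,0,1]]'; python3 tab.py;python3 lg.py 28,20
```

```text
clock: 15.12
tcp_pos: [0.6058, 0.0611, 0.2181]
eef_rot: [0.46, 0.539, -0.537, -0.457]
force: [-0.7, 0.1, 0.4]
grip_width: 0.0
side [216.47 205.6 ] 15 angle -0.7259551368425781 resid px 0.18553576345370854
top [270.86 165.08] 1305 angle -0.5267682552775365 resid px 1.7637915800959783
clock 15.2167 az 99.18701387296905 F [-1.1035 -0.0844 -0.2474] w 0.00013487966462767684
lens xyz of pad ref (mm) [28.1807 30.7109 80.8317]
28,20 T [0.6108 0.0592 0.1483] shares [-0.1353  3.3388 -0.2995]
```

```bash
python3 -m creep '[[0.6,0,-0.15,0,1],[0,1,-0.15,0,1],[0,1,0,0,1],[0,1,0,0,1],[0,0.45,0,0,1]]'
python3 -m creep '[[0,0,0,0,1],[0,0,0,0,1]]'; python3 lg.py 40,17
```

```text
clock: 15.63
tcp_pos: [0.6063, 0.0744, 0.1425]
eef_rot: [-0.457, -0.537, 0.54, 0.46]
force: [-0.3, -0.4, 0.0]
grip_width: 0.0001
clock: 15.8
tcp_pos: [0.608, 0.074, 0.1458]
eef_rot: [-0.458, -0.538, 0.539, 0.459]
force: [0.9, 0.1, -0.1]
grip_width: 0.0001
clock 15.8 az 99.1921918555394 F [ 0.8973  0.054  -0.0507] w 0.00010583620784309904
lens xyz of pad ref (mm) [-1.5915 43.055  18.0152]
40,17 T [0.6103 0.0713 0.1457] shares [-0.1528  0.004  -0.0943]
```

```bash
python3 -m creep '[[-0.15,0.02,-0.09,0,1],[-0.1,0,0,0,1],[0,0,0,0,1]]' | grep -E "tcp|force"
python3 -m creep '[[-0.1,0,0,0,1],[0,0,0,0,1]]' | grep -E "tcp|force"
python3 -m creep '[[-0.1,0,0,0,1],[0,0,0,0,1]]' | grep -E "tcp|force"
python3 -m creep '[[-0.1,0,0,0,1],[0,0,0,0,1]]' | grep -E "tcp|force"; python3 lg.py 30,20
```

```text
tcp_pos: [0.6118, 0.0685, 0.1468]
force: [-0.8, 0.3, 0.3]
tcp_pos: [0.6117, 0.067, 0.1464]
force: [0.7, 1.6, 1.4]
tcp_pos: [0.6118, 0.0658, 0.1465]
force: [-0.6, 5.3, 5.1]
tcp_pos: [0.6118, 0.0647, 0.1468]
force: [-3.6, 9.2, 9.2]
clock 16.55 az 99.24765035638745 F [-3.5851  9.2216  9.1657] w 0.00022657592438562655
lens xyz of pad ref (mm) [ 0.915  33.1921 17.7714]
30,20 T [0.6104 0.0612 0.1483] shares [-0.1592 -0.0742  0.0955]
```

The force is radial (y and z about equal), so a pure sideways push jams by friction. I'll back off and push along the tangent instead.

```bash
python3 -m creep '[[0.2,0,0.04,0,1],[0,0,0,0,1],[0,0,0,0,1]]' | grep -E "tcp|force"; python3 tab.py; python3 lg.py 35.7,17.8 32.6,21
```

```text
tcp_pos: [0.6104, 0.0667, 0.1458]
force: [-0.2, -0.1, -0.4]
top [269.32 165.14] 1181 angle -0.7315627914120936 resid px 1.6574063016584109
clock 16.9 az 99.16983133595598 F [ 0.1013 -0.0959 -0.2014] w -0.0002471219967405496
lens xyz of pad ref (mm) [-0.5649 35.2869 17.238 ]
35.7,17.8 T [0.6106 0.067  0.1464] shares [ 0.0206 -0.0384 -0.0104]
32.6,21 T [0.6095 0.0637 0.1492] shares [-0.1344 -0.1769  0.0696]
```

```bash
python3 -m creep '[[-0.07,-0.09,0.035,0,1],[-0.07,-0.09,0.035,0,1],[0,0,0,0,1]]' | grep -E "tcp|force"; python3 lg.py 28.6,24.4
python3 -m creep '[[-0.1,-0.075,0.04,0,1],[-0.1,-0.075,0.04,0,1],[0,0,0,0,1]]' | grep -E "tcp|force"; python3 lg.py 24.1,27.1
```

```text
tcp_pos: [0.6097, 0.0634, 0.1498]
force: [0.9, 0.8, 0.1]
clock 17.15 az 99.15695275335854 F [0.896  0.7818 0.1288] w -6.499188330491199e-05
lens xyz of pad ref (mm) [ 0.4522 32.2899 21.4362]
28.6,24.4 T [0.6085 0.0595 0.1521] shares [-0.1846 -0.117   0.0936]
tcp_pos: [0.6086, 0.0594, 0.1527]
force: [-1.0, 0.6, 0.2]
clock 17.4 az 99.1685230938035 F [-1.0014  0.5673  0.1607] w -0.00013998339791487744
lens xyz of pad ref (mm) [ 0.354  28.5363 24.8391]
24.1,27.1 T [0.6079 0.0548 0.1545] shares [-0.2218 -0.0891  0.0718]
```

```bash
python3 -m creep '[[0.2,0,0,0,1],[0.1,-1,0,0,1],[0,-1,0,0,1],[0,-1,0,0,1],[0,0,0,0,1]]' | grep -E "tcp|force"; python3 tab.py;python3 lg.py 36,17.5
```

```text
tcp_pos: [0.6095, 0.066, 0.2164]
force: [1.0, 0.2, 1.0]
side [216.45 204.73] 11 angle -0.6580050010938338 resid px 0.08598045758726838
top [269.8  165.19] 1219 angle -0.6637282945217207 resid px 1.6361776623364785
clock 17.9167 az 99.18883230127557 F [-0.0175 -0.2793 -0.7215] w -0.00020547602155382796
lens xyz of pad ref (mm) [31.0353 34.9696 76.7978]
36,17.5 T [0.6107 0.0673 0.1462] shares [ 0.0526  3.3439 -0.1332]
```

```bash
python3 - <<'E'
from lens import *
H=np.array([np.cos(psi),np.sin(psi),0]);T=np.array([.6109,.0749,.1455])
f=lambda p:(p-[190,165])*6+[362,2]
for dz in(0,.01,.02,.03):print(dz,[np.round(f(proj("side",T+d*H+[0,0,dz]))) for d in(-.011,0,.011)])
im=cv2.imread("pics/e.png");g=cv2.cvtColor(im,cv2.COLOR_BGR2GRAY)
for y in(200,230,250,270,290,300):print(y,g[y,450:600:6])
E
```

```text
0 [array([558., 288.]), array([530., 290.]), array([501., 291.])]
0.01 [array([557., 267.]), array([528., 269.]), array([499., 270.])]
0.02 [array([555., 245.]), array([526., 247.]), array([498., 249.])]
0.03 [array([554., 224.]), array([525., 225.]), array([496., 227.])]
200 [ 79  83  87 103 113 102  75  50  40  46  54  55  56  52  44  39  44  63
  88 107 113 115 115 115 116]
230 [77 59 43 35 33 36 38 40 41 42 41 38 38 38 39 41 43 55 74 82 80 74 78 87
 96]
250 [51 40 37 37 37 41 55 71 82 83 65 46 39 36 41 60 80 84 72 63 59 49 38 31
 30]
270 [ 37  33  35  40  45  57  74  94 102  92  70  48  40  38  40  54  74  82
  70  55  45  36  33  33  32]
290 [ 37  40  49  57  71  88 103 111 112 103  82  58  44  43  44  56  75  84
  76  56  40  35  33  33  33]
300 [ 58  55  63  80  96 106 109 109 109 102  89  75  65  59  60  65  72  75
  62  44  36  33  33  32  33]
```

The tip turns out to be only about 12 mm wide (dark column at 510–540 in the side crop), so it was just grazing the tab. I'll shift 5 mm towards the camera and retry.

```bash
sed -i 's/\.007\*H/.002*H/g' lg.py
python3 -m creep '[[0.35,0.5,-0.3,0,1],[0,1,-0.08,0,1],[0,1,0,0,1],[0,0.7,0,0,1],[0,0.1,0,0,1]]' >/dev/null
python3 -m creep '[[0,0,0,0,1],[0,0,0,0,1]]' |grep force; python3 lg.py 37,17
```

```text
force: [0.6, -0.7, 0.4]
clock 18.5 az 99.19122834568664 F [ 0.5643 -0.6885  0.3976] w 0.00012782116652306522
lens xyz of pad ref (mm) [-0.5266 42.1038 17.8494]
37,17 T [0.6157 0.0692 0.1457] shares [-0.2552  0.0236 -0.044 ]
```

```bash
python3 -m creep '[[-0.15,0.02,-0.04,0,1],[-0.1,0,0,0,1],[0,0,0,0,1]]' | grep -E "tcp|force"
python3 -m creep '[[-0.08,-0.03,0.02,0,1],[0,0,0,0,1]]' | grep -E "tcp|force"
python3 -m creep '[[-0.08,-0.06,0.035,0,1],[0,0,0,0,1]]' | grep -E "tcp|force"
python3 -m creep '[[-0.08,-0.08,0.045,0,1],[0,0,0,0,1]]' | grep -E "tcp|force"; python3 lg.py 32,21
```

```text
tcp_pos: [0.6163, 0.0685, 0.1468]
force: [-0.3, 0.0, 0.7]
tcp_pos: [0.6157, 0.067, 0.1471]
force: [0.4, 0.3, -0.0]
tcp_pos: [0.615, 0.0656, 0.1481]
force: [0.3, 1.5, 0.3]
tcp_pos: [0.6144, 0.0639, 0.1497]
force: [-0.3, 2.7, -0.4]
clock 19.25 az 99.18787789524947 F [-0.2861  2.707  -0.4124] w -7.074485359188978e-05
lens xyz of pad ref (mm) [ 0.067  32.069  21.5168]
32,21 T [0.6146 0.0639 0.1492] shares [-0.0035  0.0241 -0.01  ]
```

```bash
python3 -m creep '[[-0.1,-0.065,0.035,0,1],[0,0,0,0,1]]' | grep -E "tcp|force"
python3 -m creep '[[-0.1,-0.065,0.035,0,1],[0,0,0,0,1]]' | grep -E "tcp|force"
python3 -m creep '[[-0.11,-0.06,0.035,0,1],[0,0,0,0,1]]' | grep -E "tcp|force"
python3 -m creep '[[-0.11,-0.06,0.035,0,1],[0,0,0,0,1]]' | grep -E "tcp|force"; python3 lg.py 18.9,29.2
```

```text
tcp_pos: [0.614, 0.0617, 0.1509]
force: [-0.7, 1.1, -0.0]
tcp_pos: [0.6138, 0.0593, 0.1523]
force: [-0.2, 0.9, 0.7]
tcp_pos: [0.6135, 0.0569, 0.1535]
force: [0.0, 1.2, 0.9]
tcp_pos: [0.613, 0.0548, 0.1545]
force: [0.2, 1.4, -0.2]
clock 19.9167 az 99.16828222321998 F [ 0.2192  1.3985 -0.2497] w 0.0001870759418269965
lens xyz of pad ref (mm) [ 0.1206 23.2902 27.0928]
18.9,29.2 T [0.6126 0.0503 0.1563] shares [-0.2195 -0.0882  0.0579]
```

```bash
python3 -m creep '[[-0.11,-0.045,0.028,0,1],[-0.11,-0.045,0.028,0,1],[0,0,0,0,1]]' | grep -E "tcp|force"
python3 -m creep '[[-0.08,-0.03,0.02,0,1],[-0.08,-0.03,0.02,0,1],[0,0,0,0,1]]' | grep -E "tcp|force"
python3 lg.py 14,30.5
python3 -m creep '[[0.2,0,0,0,1],[0.1,-1,0,0,1],[0,-1,0,0,1],[0,-1,0,0,1],[0,0,0,0,1]]' | grep -E "tcp|force"; python3 tab.py
```

```text
tcp_pos: [0.6126, 0.0502, 0.1563]
force: [-0.5, 0.8, -1.6]
tcp_pos: [0.6123, 0.047, 0.1575]
force: [-0.2, 1.8, -0.8]
clock 20.4167 az 99.17215820012582 F [-0.1908  1.832  -0.7865] w -0.00043491299080632666
lens xyz of pad ref (mm) [-0.1592 15.7177 30.6515]
14,30.5 T [0.6127 0.0454 0.1574] shares [-0.0859  0.0026 -0.0107]
tcp_pos: [0.6132, 0.0533, 0.2215]
force: [-0.1, -0.2, 0.4]
side [216.71 200.71] 7 angle -0.288432499186381 resid px 0.7296472655938735
top [272.81 165.06] 1461 angle -0.2999552303427731 resid px 1.68821385142583
```

```bash
python3 -m creep '[[1,0,0.3,0,1],[1,0,0.3,0,1],[1,0,0.3,0,1],[1,0,0.3,0,1],[1,0,0.3,0,1]]' >/dev/null
python3 -m creep '[[1,0,0.3,0,1],[1,0,0.3,0,1],[1,0,0.3,0,1],[0,0,0,0,1],[0,0,0,0,1]]' | grep tcp; python3 tab.py
python3 - <<'E'
from h import *
t=r.capture("top");s=r.capture("side")
cv2.imwrite("pics/t3.png",t[...,::-1]);cv2.imwrite("pics/s3.png",s[...,::-1])
cv2.imwrite("pics/f.png",np.hstack([crop(t,258,296,145,190,10),crop(s,200,238,185,230,10)])[...,::-1])
E
python3 lg.py 40,50
```

```text
tcp_pos: [0.5376, 0.2041, 0.2165]
side [216.8 200. ] 10 angle -0.20826324027678114 resid px 0.7334302417852988
top [273.57 166.43] 7 angle -0.23277475331828598 resid px 0.25194898287243045
clock 21.9667 az 99.12407313319903 F [-0.9241  0.5743  0.5129] w -0.0002955773133233926
lens xyz of pad ref (mm) [-11.7913 181.1673 106.1264]
40,50 T [0.599  0.0695 0.1743] shares [-7.0562  2.137  -1.9206]
```

View pics/f.png

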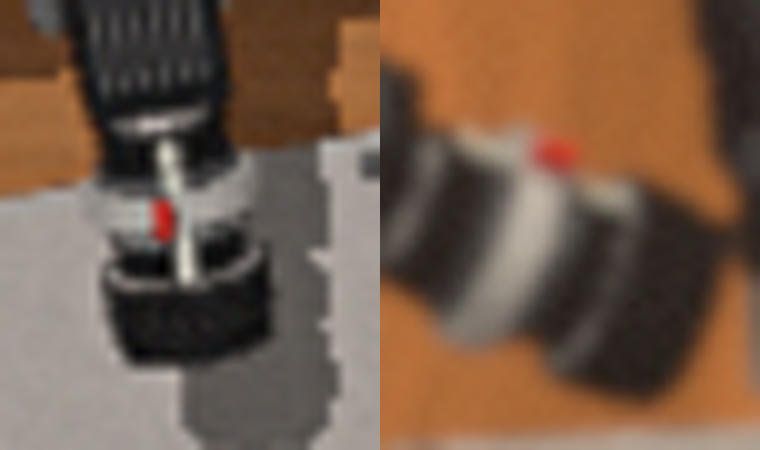

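The top crop shows the white mark line running from (165,145) to (188,275), with the red tab at (163,220), about 14 crop px (roughly 4 mm) left of the line. The ring still has to turn about 0.2 rad. Working out the angle.

```bash
cat > ang.py <<'E'
import lens,sys
from lens import *
def ang(t,show=1):
    x0,x1,y0,y1=258,296,145,190;h=t[y0:y1,x0:x1].astype(float)
    # white line centroid per row: rows of front piece and rear piece
    Rr,G,B=h[...,0],h[...,1],h[...,2]
    red=np.clip(Rr-np.maximum(G,B)-60,0,None);red[:, :5]=0
    yy,xx=np.mgrid[y0:y1,x0:x1];m=(yy>160)&(yy<172)&(xx<285);red=red*m
    u=np.array([(red*xx).sum(),(red*yy).sum()])/red.sum()
    pts=[]
    for v in (160,161,170,171):
        row=h[v-y0].min(1);i=np.arange(x0,x1);k=(abs(i-(274.05+(v-159.05)*.177))<3.1);w=np.clip(row-np.percentile(row[k],35),0,None)*k
        pts.append(((w*i).sum()/w.sum(),v))
    return u,pts
if __name__=="__main__":
    t=r.capture("top") if len(sys.argv)<2 else cv2.imread(sys.argv[1])[...,::-1]
    u,pts=ang(t);print("red",u,"white",np.round(pts,2))
    off=[]
    for (x,v) in pts:
        # point on mark line at this row
        L0=[proj("top",W(q,0,22)) for q in np.linspace(-24,24,97)];p=min(L0,key=lambda a:abs(a[1]-v));off.append(x-p[0])
    print("white minus model px",np.round(off,2));dx=np.mean(off)
    for rr in(29,31):
        A=np.linspace(-.9,.5,281);e=[abs(proj("top",W(0,-rr*np.sin(a),rr*np.cos(a)))[0]+dx-u[0]) for a in A];print("r",rr,"angle",A[np.argmin(e)])
E
python3 ang.py pics/t3.png; python3 ang.py pics/t2.png;python3 ang.py
```

```text
red [273.8411 166.4427] white [[274.3  160.  ]
 [274.45 161.  ]
 [275.89 170.  ]
 [276.14 171.  ]]
white minus model px [-0.42 -0.43 -0.48 -0.4 ]
r 29 angle -0.16500000000000004
r 31 angle -0.16000000000000003
red [269.1278 166.9   ] white [[274.3  160.  ]
 [274.43 161.  ]
 [275.97 170.  ]
 [276.14 171.  ]]
white minus model px [-0.43 -0.45 -0.4  -0.41]
r 29 angle -0.71
r 31 angle -0.665
red [273.8537 166.4521] white [[274.3  160.  ]
 [274.42 161.  ]
 [275.9  170.  ]
 [276.14 171.  ]]
white minus model px [-0.43 -0.46 -0.46 -0.4 ]
r 29 angle -0.16500000000000004
r 31 angle -0.16000000000000003
```

```bash
sed -i 's/L=np.array.*/L=np.array([.632,.0356,.131])/' lens.py; python3 lg.py 20,31
python3 -m creep '[[-1,0,-0.3,0,1],[-1,0,-0.3,0,1],[-1,0,-0.3,0,1],[-1,0,-0.3,0,1],[-1,0,-0.3,0,1]]' >/dev/null
python3 -m creep '[[-1,0,-0.3,0,1],[-1,0,-0.3,0,1],[-1,0,-0.3,0,1],[0,0,0,0,1],[0,0,0,0,1]]' | grep tcp; python3 lg.py 20,31
```

```text
clock 22.0167 az 99.1166789065839 F [-1.0446 -0.2585  0.645 ] w 5.4549943396787545e-05
lens xyz of pad ref (mm) [-11.8825 179.884  106.292 ]
20,31 T [0.6115 0.0526 0.1578] shares [-7.9912  2.9644 -2.4054]
tcp_pos: [0.6116, 0.0518, 0.217]
clock 22.85 az 99.03084208793246 F [-0.4909  0.23   -0.0501] w 0.00023379171772396786
lens xyz of pad ref (mm) [29.57   19.2322 82.2801]
20,31 T [0.6115 0.0526 0.1578] shares [ 0.038   2.9599 -0.0027]
```

```bash
python3 -m creep '[[0.1,1,0,0,1],[0,1,0,0,1],[0,0.7,0,0,1],[0,0.2,0,0,1],[0,0,0,0,1]]' | grep -E "tcp|force"; python3 lg.py 14,30.8
python3 -m creep '[[-0.15,0,0,0,1],[-0.15,0,0,0,1],[0,0,0,0,1]]' | grep -E "tcp|force"; python3 lg.py 9.8,30.8
```

```text
tcp_pos: [0.61, 0.0558, 0.1584]
force: [-0.0, -0.3, 0.2]
clock 23.2667 az 99.20963082951121 F [-0.0205 -0.2507  0.2261] w -0.0002180976199737598
lens xyz of pad ref (mm) [-0.6041 23.4347 32.0261]
14,30.8 T [0.6126 0.0466 0.1577] shares [-0.4718  0.0377 -0.0566]
tcp_pos: [0.6128, 0.0488, 0.1605]
force: [-0.3, -0.1, 0.0]
clock 23.5167 az 99.16374686625292 F [-0.3021 -0.0691  0.0183] w -3.604028366893859e-06
lens xyz of pad ref (mm) [ 1.9105 16.0767 33.0015]
9.8,30.8 T [0.6133 0.0425 0.1577] shares [-0.3138  0.1433  0.0279]
```

```bash
python3 -m creep '[[0,0.13,0.03,0,1],[0,0,0,0,1]]' | grep -E "tcp|force"
python3 -m creep '[[-0.1,0,0,0,1],[0,0,0,0,1]]' | grep -E "tcp|force"; python3 lg.py 9.8,30.8
python3 -m creep '[[-0.1,0,0,0,1],[0,0,0,0,1]]' | grep -E "tcp|force"
python3 -m creep '[[-0.1,0,0,0,1],[0,0,0,0,1]]' | grep -E "tcp|force"; python3 lg.py 9.8,30.8
```

```text
tcp_pos: [0.6114, 0.0491, 0.1569]
force: [-0.1, 0.1, -1.0]
tcp_pos: [0.6117, 0.0471, 0.1569]
force: [-1.1, -0.1, 0.2]
clock 23.85 az 99.17910680041011 F [-1.1297 -0.15    0.1613] w 7.638136606953163e-05
lens xyz of pad ref (mm) [-1.0902 14.5777 30.5059]
9.8,30.8 T [0.6133 0.0425 0.1577] shares [-0.2389 -0.0399 -0.0399]
tcp_pos: [0.612, 0.0453, 0.1569]
force: [-0.8, 0.1, 0.6]
tcp_pos: [0.6124, 0.0432, 0.1568]
force: [-1.5, 1.5, 0.3]
clock 24.1833 az 99.182878613619 F [-1.5204  1.4644  0.2782] w -0.00016837575168211915
lens xyz of pad ref (mm) [-1.0962 10.6045 30.4786]
9.8,30.8 T [0.6133 0.0425 0.1577] shares [-0.0402 -0.0413 -0.0395]
```

```bash
python3 -m creep '[[-0.1,0,0,0,1],[0,0,0,0,1]]' | grep -E "tcp|force"
python3 -m creep '[[-0.06,0,0,0,1],[0,0,0,0,1]]' | grep -E "tcp|force"; python3 lg.py 9.8,30.8
python3 -m creep '[[0.3,0,0,0,1],[0.1,-1,0,0,1],[0,-1,0,0,1],[0,-1,0,0,1],[1,0,0.3,0,1]]' >/dev/null
python3 -m creep '[[1,0,0.3,0,1],[1,0,0.3,0,1],[1,0,0.3,0,1],[1,0,0.3,0,1],[1,0,0.3,0,1]]' >/dev/null
python3 -m creep '[[1,0,0.3,0,1],[1,0,0.3,0,1],[0,0,0,0,1],[0,0,0,0,1]]' | grep tcp; python3 ang.py; python3 tab.py
```

```text
tcp_pos: [0.6127, 0.0411, 0.1568]
force: [-0.5, 1.1, 1.9]
tcp_pos: [0.6129, 0.0399, 0.1568]
force: [-1.6, 1.6, 1.6]
clock 24.5167 az 99.17635754930646 F [-1.6059  1.6287  1.6405] w 0.0001613940686242246
lens xyz of pad ref (mm) [-1.0552  7.3227 30.4298]
9.8,30.8 T [0.6133 0.0425 0.1577] shares [ 0.1239 -0.0424 -0.0365]
tcp_pos: [0.5384, 0.1991, 0.2168]
red [276.2418 166.1433] white [[274.31 160.  ]
 [274.41 161.  ]
 [275.99 170.  ]
 [276.15 171.  ]]
white minus model px [ 0.01 -0.04  0.05  0.04]
r 29 angle 0.08999999999999997
r 31 angle 0.07499999999999996
side [216.89 198.78] 9 angle -0.0057762072453160646 resid px 0.6434520916970258
top [276.5 166.5] 6 angle 0.10352235115608982 resid px 0.3286546235890704
```

```bash
python3 - <<'E'
from lens import *
t=r.capture("top");s=r.capture("side");cv2.imwrite("pics/t4.png",t[...,::-1])
for a in(0,.05,.1):
    for n in("top","side"):print(a,n,[np.round(proj(n,W(0,-q*np.sin(a),q*np.cos(a))),2) for q in(27.5,33)])
cv2.imwrite("pics/g.png",np.hstack([crop(t,258,296,145,190,10),crop(s,200,238,185,230,10)])[...,::-1])
print(t[162:171,270:282,0].astype(int)-t[162:171,270:282,1])
E
```

```text
0 top [array([275.37, 166.14]), array([275.51, 166.65])]
0 side [array([217.06, 199.52]), array([218.1 , 197.77])]
0.05 top [array([275.81, 166.06]), array([276.05, 166.55])]
0.05 side [array([217.04, 199.2 ]), array([218.08, 197.4 ])]
0.1 top [array([276.25, 165.97]), array([276.58, 166.44])]
0.1 side [array([217.01, 198.92]), array([218.05, 197.06])]
[[  1   4  -2   0   2   3   2   2   1   2   3   3]
 [  4   0   5   2   2   1   5   2   1   4   6   7]
 [  3   4   3   3   0   4  50   8   3   5   7   5]
 [  5   7   4   6   5  62 154  57   0   5   5   6]
 [  5   8   7   5   2  44 144  77   2   4   4   5]
 [  6   6   6   5   1  26 135 126  16   2  -1   1]
 [  4   6   4   3   2   1  41  40   0   0  -1  -2]
 [  1   1   3   2   1   1   2   0  -2  -3   2   5]
 [  1   1   2   2   0   3   3   1   2   0   0   0]]
```

View pics/g.png

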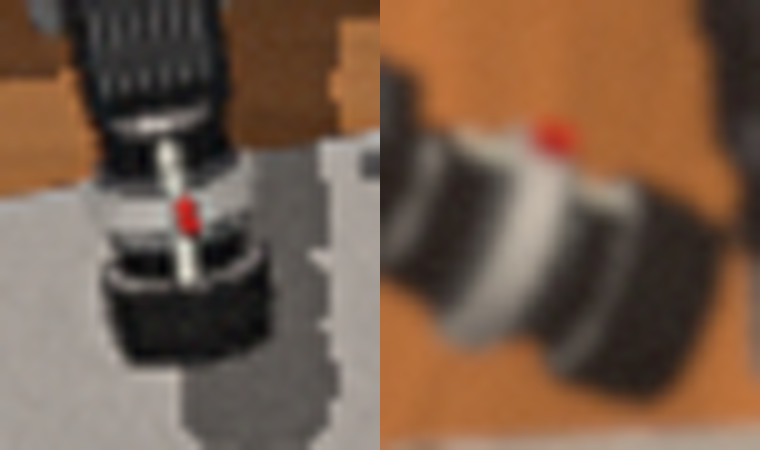

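The red tab is now at (187,217) and the white line at that row is at about 179. The ring is overshot by about 0.08 rad, so I'll nudge it back from the right.

```bash
python3 -m creep '[[-1,0,-0.3,0,1],[-1,0,-0.3,0,1],[-1,0,-0.3,0,1],[-1,0,-0.3,0,1],[-1,0,-0.3,0,1]]' >/dev/null
python3 -m creep '[[-1,0,-0.3,0,1],[-1,0,-0.3,0,1],[-1,0,-0.3,0,1],[-1,0,0,0,1],[-0.9,0,0,0,1]]' >/dev/null
python3 -m creep '[[0,0,0,0,1],[0,0,0,0,1]]' | grep tcp; python3 lg.py -22,31 
```

```text
tcp_pos: [0.6178, 0.0091, 0.2166]
clock 26.9333 az 99.03546788924518 F [0.6478 0.1078 0.7758] w 0.00041245760606202134
lens xyz of pad ref (mm) [ 28.6973 -23.847   82.2525]
-22,31 T [0.6182 0.0111 0.1578] shares [ 0.0922  2.9369 -0.0393]
```

```bash
python3 -m creep '[[0,1,-0.04,0,1],[0,1,0,0,1],[0,0.7,0,0,1],[0,0.25,0,0,1],[0,0,0,0,1]]' | grep -E "tcp|force"
python3 -m creep '[[0.1,0,0,0,1],[0,0,0,0,1],[0,0,0,0,1]]' | grep -E "tcp|force"; python3 lg.py -14,30.6
```

```text
tcp_pos: [0.6175, 0.0113, 0.1567]
force: [0.5, 0.8, 0.1]
tcp_pos: [0.6188, 0.0129, 0.1589]
force: [-0.0, -0.3, -0.4]
clock 27.6 az 99.20306299864976 F [-0.0178 -0.3152 -0.413 ] w -0.0001881661938114048
lens xyz of pad ref (mm) [  1.2625 -20.3269  31.5302]
-14,30.6 T [0.6172 0.019  0.1575] shares [0.3164 0.0717 0.0313]
```

```bash
python3 -m creep '[[0.15,0.06,0.04,0,1],[0.15,0,0,0,1],[0,0,0,0,1]]' | grep -E "tcp|force"; python3 lg.py -11.4,30.6
python3 -m creep '[[0.05,0,0,0,1],[0,0,0,0,1]]' | grep -E "tcp|force"
python3 -m creep '[[0.05,0,0,0,1],[0,0,0,0,1]]' | grep -E "tcp|force"; python3 lg.py -11.4,30.6
```

```text
tcp_pos: [0.6163, 0.019, 0.1569]
force: [0.3, -0.4, -0.1]
clock 27.85 az 99.202550600588 F [ 0.3183 -0.371  -0.1249] w 0.00016594777397070274
lens xyz of pad ref (mm) [ -1.0667 -13.8443  30.4741]
-11.4,30.6 T [0.6167 0.0216 0.1575] shares [ 0.1222 -0.032  -0.0432]
tcp_pos: [0.6162, 0.0196, 0.1567]
force: [-0.4, 0.0, -0.2]
tcp_pos: [0.616, 0.0205, 0.1566]
force: [0.4, -0.5, 1.0]
clock 28.1833 az 99.18257833879514 F [ 0.4088 -0.5444  0.9584] w 0.0002037052645151776
lens xyz of pad ref (mm) [ -1.1794 -12.3656  30.2667]
-11.4,30.6 T [0.6167 0.0216 0.1575] shares [ 0.0483 -0.0439 -0.0428]
```

```bash
python3 -m creep '[[0.05,0,0,0,1],[0,0,0,0,1]]' | grep -E "tcp|force"
python3 -m creep '[[0.05,0,0,0,1],[0,0,0,0,1]]' | grep -E "tcp|force"
python3 -m creep '[[0.05,0,0,0,1],[0,0,0,0,1]]' | grep -E "tcp|force"; python3 lg.py -9.9,30.6
python3 -m creep '[[-0.3,0,0,0,1],[-0.1,-1,0,0,1],[0,-1,0,0,1],[0,-1,0,0,1],[1,0,0.3,0,1]]' >/dev/null
python3 -m creep '[[1,0,0.3,0,1],[1,0,0.3,0,1],[1,0,0.3,0,1],[1,0,0.3,0,1],[1,0,0.3,0,1]]' >/dev/null
python3 -m creep '[[1,0,0.3,0,1],[1,0,0.3,0,1],[1,0,0,0,1],[1,0,0,0,1],[0,0,0,0,1]]' | grep tcp; python3 ang.py; python3 tab.py
```

```text
tcp_pos: [0.6159, 0.0212, 0.1566]
force: [-1.2, -1.4, 0.1]
tcp_pos: [0.6158, 0.0222, 0.1567]
force: [-0.1, -1.8, 0.1]
tcp_pos: [0.6156, 0.0233, 0.1567]
force: [-0.0, -1.8, 1.8]
clock 28.6833 az 99.1766523448885 F [-0.0151 -1.816   1.8141] w 3.770411575266151e-05
lens xyz of pad ref (mm) [-1.1709 -9.502  30.3421]
-9.9,30.6 T [0.6165 0.0231 0.1575] shares [-0.0199 -0.0404 -0.0443]
tcp_pos: [0.5368, 0.2081, 0.2166]
red [275.4941 166.2706] white [[274.32 160.  ]
 [274.44 161.  ]
 [275.96 170.  ]
 [276.15 171.  ]]
white minus model px [ 0.02 -0.01  0.02  0.03]
r 29 angle 0.010000000000000009
r 31 angle 0.0
side [216.64 198.91] 11 angle -0.02503703782907932 resid px 0.8953982326004779
top [275.5 166.5] 6 angle 0.004406366356205729 resid px 0.14059930128887232
```

Ring at 0.00 to 0.01 rad, in line with the mark. Now the button.

```bash
python3 go.py .502 .291 .075
python3 -m creep '[[0.95,0,0.25,0,1],[0.95,0,0.25,0,1],[0.95,0,0.25,0,1],[0.95,0,0.25,0,1],[0.4,0,0.1,0,1]]' >/dev/null
python3 -m creep '[[0,0,0,0,1],[0,0,0,0,1]]' | grep tcp; python3 go.py .502 .291 .075; python3 ang.py
```

```text
clock 30.0833 p [0.5376 0.2051 0.2165] az 99.21322001487087 F [ 0.7358  0.1041 -0.2467] w 0.00015596851089578776 tilt [ 0.     -1.      0.0002]
need mm (tool xyz) [ 90.5393 141.4825  21.3788] shares [4.527  7.0741 1.0689]
tcp_pos: [0.5028, 0.2839, 0.2166]
clock 30.6667 p [0.5028 0.2839 0.2166] az 99.18350844364089 F [-0.2499  0.23   -0.5593] w 0.0001351629900721537 tilt [-0.0004 -1.     -0.0001]
need mm (tool xyz) [  7.1513 141.5622  -0.3022] shares [ 0.3576  7.0781 -0.0151]
red [275.4985 166.2391] white [[274.31 160.  ]
 [274.41 161.  ]
 [275.98 170.  ]
 [276.16 171.  ]]
white minus model px [ 0.01 -0.04  0.04  0.04]
r 29 angle 0.010000000000000009
r 31 angle 0.0050000000000000044
```

```bash
python3 -m creep '[[0.3,1,0,0,1],[0,1,0,0,1],[0,1,0,0,1],[0,1,0,0,1],[0,1,0,0,1]]' >/dev/null
python3 -m creep '[[0,1,0,0,1],[0,0.8,0,0,1],[0,0,0,0,1],[0,0,0,0,1]]' | grep -E "tcp|force"; python3 go.py .502 .291 .052
```

```text
tcp_pos: [0.5015, 0.2894, 0.0803]
force: [0.8, -0.1, 0.1]
clock 31.4667 p [0.5015 0.2894 0.0803] az 99.1109788942123 F [ 0.7806 -0.0876  0.0939] w 0.0001373719381090068 tilt [-0.0006 -1.      0.0016]
need mm (tool xyz) [ 1.5302 28.2482 -0.8209] shares [ 0.0765  1.4124 -0.041 ]
```

```bash
python3 -m creep '[[0,0.5,0,0,1],[0,0.4,0,0,1],[0,0,0,0,1]]' | grep -E "tcp|force"
python3 -m creep '[[0,0.2,0,0,1],[0,0,0,0,1]]' | grep -E "tcp|force"
python3 -m creep '[[0,0.15,0,0,1],[0,0,0,0,1]]' | grep -E "tcp|force"
python3 -m creep '[[0,0.1,0,0,1],[0,0,0,0,1]]' | grep -E "tcp|force"
```

```text
tcp_pos: [0.5014, 0.2902, 0.0617]
force: [1.6, -0.6, 1.0]
tcp_pos: [0.5017, 0.2905, 0.0585]
force: [0.4, -1.3, 3.6]
tcp_pos: [0.5018, 0.2906, 0.0561]
force: [-0.6, -1.9, 5.4]
tcp_pos: [0.5019, 0.2907, 0.0558]
force: [-6.2, -3.8, 23.8]
```

The press bottomed out: 5.4 N, then a hard stop at 23.8 N. Letting go and retreating.

```bash
python3 -m creep '[[0,0,0,0,1],[0,-0.5,0,0,1],[0,-1,0,0,1],[0,-1,0,0,1],[0,-1,0,0,1]]' | grep -E "tcp|force"
python3 -m creep '[[0,-1,0,0,1],[0,-1,0,0,1],[0,-1,0,0,1],[0.5,-0.5,0.5,0,1],[0.5,0,0.5,0,1]]' >/dev/null
python3 -m creep '[[1,0,0.5,0,1],[1,0,0.5,0,1],[0,0,0,0,1],[0,0,0,0,1],[0,0,0,0,1]]' | grep -E "clock|tcp|force"; python3 ang.py
python3 - <<'E'
from h import *
t=r.capture("top");s=r.capture("side");cv2.imwrite("pics/t9.png",t[...,::-1])
print("yellow",blobs(s,(20,150,120),(35,255,255)),blobs(t,(20,150,120),(35,255,255)))
cv2.imwrite("pics/z.png",np.hstack([crop(t,120,390,130,270,1.5),s[150:360,120:350]])[...,::-1] if 0 else cv2.vconcat([crop(t,120,390,130,270,2),crop(s,140,410,160,330,2)])[...,::-1][:600])
a=cv2.imread("pics/top0.png").astype(int);d=np.abs(t[...,::-1].astype(int)-a).max(2)
print("bystander diffs (top): tweezers",d[220:262,140:175].mean(),"spare",d[245:265,200:222].mean(),"cap",d[248:268,348:370].mean(),"jar",d[155:185,400:430].mean(),"bottle",d[150:185,125:170].mean(),"noise ref",d[95:125,430:500].mean())
E
```

```text
tcp_pos: [0.5012, 0.2906, 0.1243]
force: [0.8, -0.4, -0.7]
clock: 33.47
tcp_pos: [0.4515, 0.3435, 0.1927]
force: [1.2, 0.2, -0.6]
red [275.488  166.2349] white [[274.29 160.  ]
 [274.46 161.  ]
 [275.94 170.  ]
 [276.15 171.  ]]
white minus model px [-0.    0.01  0.    0.03]
r 29 angle 0.010000000000000009
r 31 angle 0.0
yellow [([257.44, 310.52], [250, 304, 16, 14, 180])] [([196.83, 209.68], [192, 205, 11, 10, 81])]
bystander diffs (top): tweezers 59.82721088435374 spare 25.009090909090908 cap 9.720454545454546 jar 10.651111111111112 bottle 21.12825396825397 noise ref 11.362857142857143
```

View pics/z.png

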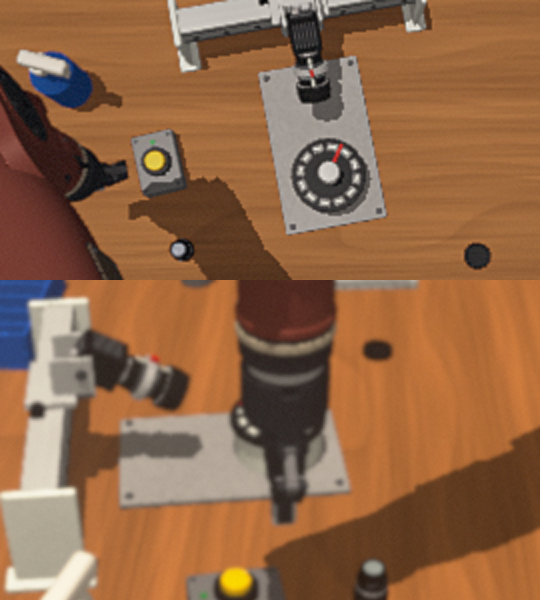

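The button is back up, with a small green light on the box. The tab is on the mark line, the carousel is seated, and the tool is in free air. Handing in.

```bash
python3 -c "
from rig import r
print(r.finish_job())"
```

```text
the job is handed in; nothing more can be done
None
```

I did the three steps in the order asked and handed the job in at about 34 s of the 72 s allowed. The hand-in gives no verdict.

- **Carousel:** I carried it level to the spindle. The keyway was already within a degree or two of the key, so it went straight down without needing a turn. It met a firm stop (16 N) with the underside at 55.9 mm, against 56 mm for the seat. The last top picture shows it flat, with its stripe along the key line.
- **Aperture ring:** I pushed the tab with the closed fingertips, overshot by about 0.08 rad, and nudged it back from the right. The last top-view check reads 0.00 to 0.01 rad from the white mark. The side view, which fits less well, read −0.03 rad before the press.
- **Capture button:** I pressed it after the ring was set. The force was 5.4 N, then 23.8 N at the hard stop. It sprang back, and a green light shows on the box.

**Less certain:**
- **First tries on the ring:** Two tries missed the tab or only grazed it. In another the fingertip jammed against the tab or the ring, at up to 13 N. By geometry the fingers stayed clear of the focus ring and the fixed rings, but I did not measure the focus ring's setting.
- **Other things on the bench:** The cap and jar areas match the first picture. The tweezers, spare lens and bottle areas could not be compared because the arm or its shadow covers them. I did not move the arm near them at bench height.

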